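# Pack away the telescoping panel props after carving class

## Robot

A 7-joint arm with a two-finger parallel gripper is mounted at the origin on the work surface. World frame = base frame: x ahead of the robot, y to its left, z up, the work surface at z = 0. Lengths are in m, angles in rad, forces in N, time in s.
With the tool pointing down it reaches from about 0.425 to 0.875 m from the base axis. Payload 4.7 kg.
Tool frame: the origin (TCP) lies at the very end of the fingers, on their centre line; the grasp point (between the pads) lies 19 mm behind it; z points along the fingers, y is the line along which they close (so a half turn about z gives the same grasp; the last joint's range is limited). The gripper opens to 87 mm and grips with 3 to 60 N. Pads are 19 mm wide; open, the fingers measure 117 mm over their backs; the gripper's body (75 mm by 190 mm) begins 51 mm behind the grasp point.
Start: joints at [0.014, 0.321, -0.07, 1.45, 0.023, 1.371, -0.057], TCP at [0.65, -0, 0.223] pointing down, gripper open.
Joint ranges: [-2.86, 2.86], [-0.3, 2.09], [-1.38, 1.24], [0.06, 2.45], [-1.56, 4.7], [0.09, 2.05], [-2.69, 2.69]. Speed limits (rad/s): [2.57, 2.57, 3.14, 3.14, 3.14, 3.14, 3.14].

## Interface

Orientations are given as a rotation vector (axis times angle).
In Python, from bench import ctrl, vision gives the robot as it stands.
- The arm moves only by the tool jog_arm, never from a script. Its argument "increments" is a list of rows, each an object of numbers: "tx", "ty", "tz": the shift along the tool's x, y, z in mm; "wx", "wy", "wz": the turn, a rotation vector about the tool's x, y, z in rad; "gripper": the opening, from 0 (shut) to 1 (fully open). In form: [{"tx": .., "ty": .., "tz": .., "wx": .., "wy": .., "wz": .., "gripper": ..}, ...]. A call has exactly 5 rows; each row is the pose to reach, as a shift and turn from the pose commanded when the call began, along the tool's axes at that moment; what a row does not reach only later rows make up. A row lasts 1/12 s, in which the tool goes at most 41.7 mm and 7.16 degrees, less where a joint would pass 70% of its speed; a pose out of reach is approached as far as the arm can. A call with a gripper value outside its range is refused whole. The fingers move at their own pace and stop on an object; "grip_force" is the grip in N (left out, the last holds). Time passes only in rows, so rows that repeat a pose let the fingers close, or fill a call up. It gives the time, the measured TCP pose, the force, the opening and the grip force at its end, in the units of the state.
- ctrl.get_state(): the state, without advancing time (a new reading comes with each control period).
- vision.get_image(name): name is "scene" or "side" or "wrist"; returns a dict with "color" (384x512x3 uint8, blue, green, red), "fx", "fy", "cx", "cy" (pixels), "extrinsics" (4x4, takes a point from world to camera coordinates). Camera axes: x right, y down, z forward; pixel columns grow to the right and rows downward; lengths in m; the calibration is good to about 2 mm. A picture is of the moment at which its call begins. There is no depth.
- ctrl.close_job(): hands the job in; it is judged then, once.
Trained networks look in the newest picture that a camera, given by its name, has taken for a name from the list of things; names that differ only in an ending like _2 or _b are one class to them, and where a whole thing is asked for, a point or a joint stands for the part that bears it (a point fixed in the world has none). Each returns a list of dicts, best first, with "conf" (0 to 1); they miss things now and then, are a little off and sometimes report something else, mostly with a low value. They report only what shows in the picture. A call takes as long as a camera call.
- vision.spot_in(camera, thing): "bbox" ([left, top, right, bottom] in pixels, round what is visible of it).
The state is a dict: "time": time; "joint_positions": joint angles; "qd": joint speeds; "joint_torque": joint torques, N m; "position": TCP position; "tool_rot": TCP orientation; "ft_force": force on the tool from outside, world axes, zero at the start; "torque": the same for the moment, N m; "grip_width": opening from 0.0 (shut) to 1.0 (fully open); "grip_force": force on a finger pad.
Only numpy, scipy, OpenCV 4.12 (cv2) and the standard library are available. Lean on these libraries where they do the work, as an engineer would, in place of code of your own. Each camera call takes 0.05 s, during which the arm holds its last target. There are 200 camera calls.

## Task

Collapse every panel prop fully home, the innermost tube first and then the middle one, and stand each collapsed prop upright in its own bay of the wooden tray. When all are in, press the tray's red hold-down handle down until its catch holds it by itself. Do not disturb the oil tin or the brush jar.

Things in the scene. Friction and masses are not known exactly. Their poses are not given: they have to be found in the camera images.
- prop1: telescoping panel prop, upright; may be absent. Foot disc 80 mm across, 10 thick; outer tube 40 across; its blue collar 48 across, 93 to 111 mm above the foot's underside (carry it here: the tubes pull out if lifted by them). Middle tube 31 across, yellow collar 38 across, 12 high; inner tube 22 across. 0.5 kg. 247 mm tall drawn out, 137 collapsed. Origin: centre of the underside, z up along the tube
- prop1_in (a joint): how far the inner tube of prop1 has been pushed down into the middle tube, m: about 0 drawn out, 0.055 fully home (orange cap resting on the yellow collar). Friction about 4.5 N; stays where it is left
- prop1_mid (a joint): how far the middle tube of prop1 has been pushed down into the outer tube, m: about 0 drawn out, 0.055 fully home (yellow collar resting on the blue one). Friction about 12 N, so pushing the cap moves the inner tube first; stays where it is left
- prop1_cap (a point): centre of the top face of the orange cap of prop1, 32 mm across, 14 mm thick; push down here
- prop2: another panel prop, same as prop1; may be absent
- prop2_in (a joint): how far the inner tube of prop2 has been pushed down into the middle tube, m: about 0 drawn out, 0.055 fully home (orange cap resting on the yellow collar). Friction about 4.5 N; stays where it is left
- prop2_mid (a joint): how far the middle tube of prop2 has been pushed down into the outer tube, m: about 0 drawn out, 0.055 fully home (yellow collar resting on the blue one). Friction about 12 N, so pushing the cap moves the inner tube first; stays where it is left
- prop2_cap (a point): centre of the top face of the orange cap of prop2, 32 mm across, 14 mm thick; push down here
- prop3: another panel prop, same as prop1; may be absent
- prop3_in (a joint): how far the inner tube of prop3 has been pushed down into the middle tube, m: about 0 drawn out, 0.055 fully home (orange cap resting on the yellow collar). Friction about 4.5 N; stays where it is left
- prop3_mid (a joint): how far the middle tube of prop3 has been pushed down into the outer tube, m: about 0 drawn out, 0.055 fully home (yellow collar resting on the blue one). Friction about 12 N, so pushing the cap moves the inner tube first; stays where it is left
- prop3_cap (a point): centre of the top face of the orange cap of prop3, 32 mm across, 14 mm thick; push down here
- prop4: another panel prop, same as prop1; may be absent
- prop4_in (a joint): how far the inner tube of prop4 has been pushed down into the middle tube, m: about 0 drawn out, 0.055 fully home (orange cap resting on the yellow collar). Friction about 4.5 N; stays where it is left
- prop4_mid (a joint): how far the middle tube of prop4 has been pushed down into the outer tube, m: about 0 drawn out, 0.055 fully home (yellow collar resting on the blue one). Friction about 12 N, so pushing the cap moves the inner tube first; stays where it is left
- prop4_cap (a point): centre of the top face of the orange cap of prop4, 32 mm across, 14 mm thick; push down here
- tray: wooden tray fixed to the bench, 104 mm (x) by 392 mm (y), floor 6 mm above the bench, four square bays of 92 mm in a row between 4 mm lips 20 mm high. A red hold-down bar hinged along its +x side stands open, 50 mm high, until pressed down over the feet. Origin: centre of the underside, z up; bay centres at x = 0, y = -144, -48, 48, 144 mm from it
- handle (a point): centre of the red handle of the hold-down bar, a round grip 18 mm across and 60 mm long, lying along the tray's y, beyond the tray's +y end; it swings down and towards the tray's -x on an arc of 105 mm radius about bar_pivot, from about 87 mm to 22 mm above the bench
- bar_pivot (a point): the hinge line of the hold-down bar, abreast of the handle; the hinge line runs along the tray's y, 12 mm above the bench
- holdbar (a joint): angle of the hold-down bar, rad: 0 open (sprung open), 0.70 fully down. It resists with about 3 to 13 N at the handle, most near 0.53; past about 0.63 the catch pulls it down and holds it; let go earlier, it springs open
- tin: bystander: metal tin of wood oil with a paper label, 100 mm across, 120 mm high; origin at the centre of its underside
- jar: bystander: blue brush jar, 72 mm across, 90 mm high; origin at the centre of its underside

How it is judged:
By the outcome, as a careful person would: the job done as asked, in the order asked, and still so for the second after the job is handed in, with the robot touching nothing.
Of prop1, prop2, prop3, prop4 only 3 to 4 are there at a start; the rules pass over those that are not, and their reading is None.
At some moment in a run one of prop1, prop2, prop3, prop4 may be knocked a few centimetres aside while the robot is not near it.
It also fails if it takes over 208 s, if anything falls off the work surface, if the arm or the gripper's body presses on something with over 40 N, if the wrist force passes 120 N, or if a joint passes its speed limit or range.

## Working session

There is one attempt and no reset: what is moved stays moved. The work goes in short steps, Python scripts to look and compute and a tool call to move; the robot and the scene stay as the last step left them, time stands still between calls to the robot, and variables do not carry over. Pictures are saved under pics/ and viewed, at most 14 in all, crops included, and the job is handed in when it is done.

Besides the shell and the picture viewer there is one more tool, called in YAML: its name, and indented under it one key for each argument. jog_arm: Moves the arm, as the interface text tells. Its arguments: {"type":"object","properties":{"increments":{"type":"array"},"grip_force":{"type":"number"}},"required":["increments"]}

```bash
ls; mkdir -p pics; python3 - <<'E'
from bench import ctrl, vision
import cv2, numpy as np
s=ctrl.get_state(); print(s['time'],s['position'],s['tool_rot'],s['grip_width'],s['ft_force'])
ims=[]
for c in ("scene","side"):
    d=vision.get_image(c); cv2.imwrite(f"pics/{c}0.png",d['color'])
    print(c,d['fx'],d['cx'],d['cy'],np.round(d['extrinsics'],3).tolist())
    for t in ("prop1","prop1_cap","tray","handle","holdbar","tin","jar"):
        print(t,[(np.round(q['bbox']).astype(int).tolist(),round(q['conf'],2)) for q in vision.spot_in(c,t)][:6])
E
```

```text
pics
0.0 [ 6.49439371e-01 -2.81910816e-05  2.21433571e-01] [-2.22043287 -2.22056127  0.00227313] 1.0042160644337328 [ 0.8220168   0.13563856 -0.9586543 ]
scene 346.76690100427237 253.23865212396362 186.34212165264054 [[0.264, 0.965, -0.014, -0.12], [0.752, -0.215, -0.623, -0.321], [-0.604, 0.153, -0.782, 1.591], [0.0, 0.0, 0.0, 1.0]]
prop1 [([156, 173, 186, 226], 0.95), ([275, 142, 295, 190], 0.69), ([330, 120, 355, 173], 0.63)]
prop1_cap [([343, 124, 359, 139], 0.62)]
tray [([182, 211, 332, 277], 0.83), ([211, 161, 223, 179], 0.39)]
handle [([182, 209, 334, 276], 0.9)]
holdbar [([184, 213, 333, 276], 0.7), ([153, 172, 172, 204], 0.66)]
tin [([285, 142, 294, 174], 0.71), ([106, 221, 148, 261], 0.59), ([184, 214, 332, 273], 0.46)]
jar [([366, 170, 386, 200], 0.85)]
side 393.6284716705715 252.09892270150044 194.98281147961688 [[0.93, -0.368, 0.012, -0.525], [-0.274, -0.713, -0.645, 0.248], [0.246, 0.597, -0.764, 1.195], [0.0, 0.0, 0.0, 1.0]]
prop1 [([173, 111, 193, 171], 0.97), ([249, 266, 277, 325], 0.91), ([228, 217, 252, 272], 0.69), ([207, 154, 229, 213], 0.63), ([208, 152, 220, 166], 0.6)]
prop1_cap [([232, 219, 244, 235], 0.71), ([174, 113, 184, 133], 0.52), ([251, 267, 278, 325], 0.31)]
tray [([247, 165, 339, 293], 0.66)]
handle [([271, 165, 336, 276], 0.9)]
holdbar [([272, 167, 334, 276], 0.76), ([206, 119, 224, 144], 0.61)]
tin [([299, 314, 342, 367], 0.83), ([172, 116, 185, 142], 0.22)]
jar [([208, 119, 225, 144], 0.96)]
```

```bash
python3 - <<'E'
import cv2
a=cv2.imread("pics/scene0.png")[90:300,80:420]; b=cv2.imread("pics/side0.png")[90:384,140:380]
cv2.imwrite("pics/a.png",cv2.resize(a,None,fx=2.35,fy=2.35,interpolation=2)); cv2.imwrite("pics/b.png",cv2.resize(b,None,fx=2,fy=2,interpolation=2))
E
```

```text
(no output)
```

View pics/a.png

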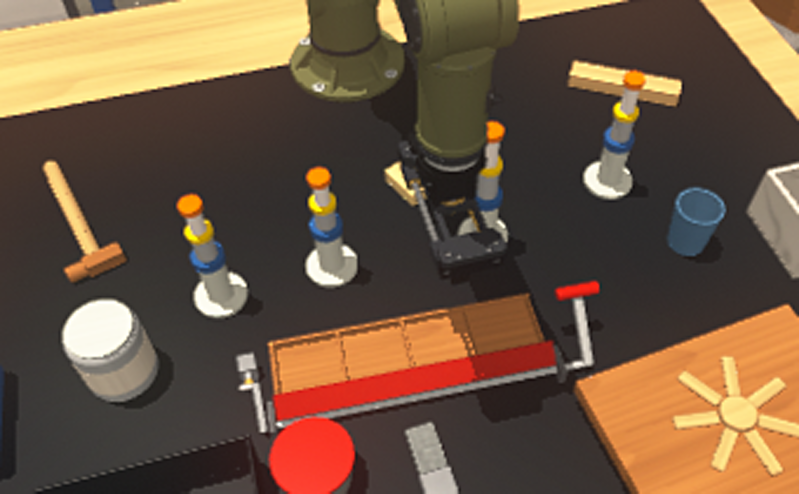

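View pics/b.png

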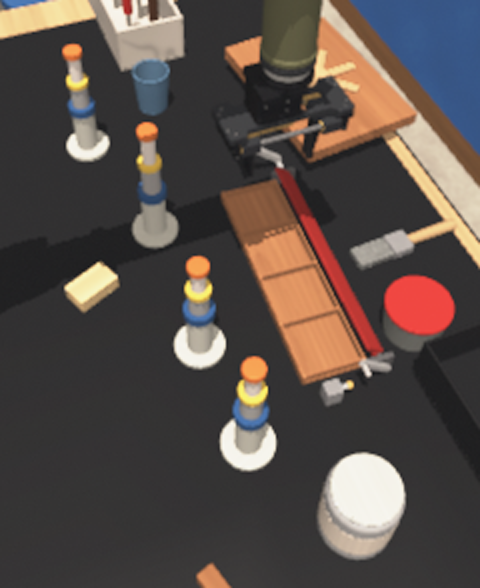

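The pictures show four drawn-out props. Their blue collars in the scene image are near px (168,200), (218,187), (288,175) and (343,149). The cream tin is at lower left (127,241) and the blue jar at (376,185). The tray is at centre, with its bar open and the red handle at (325,214), which is the +y end.

```bash
cat > h.py <<'E'
from bench import ctrl, vision
import cv2, numpy as np
HS={'orange':((4,150,110),(16,255,255)),'blue':((105,130,50),(125,255,255)),'yellow':((23,150,110),(33,255,255)),'red':((0,150,90),(3,255,255))}
def look(c,save=None):
    d=vision.get_image(c)
    if save: cv2.imwrite(f"pics/{save}.png",d['color'])
    return d
def blobs(d,col,amin=25,amax=700):
    m=cv2.inRange(cv2.cvtColor(d['color'],cv2.COLOR_BGR2HSV),*HS[col])
    n,_,st,ce=cv2.connectedComponentsWithStats(m)
    return [(ce[i],st[i]) for i in range(1,n) if amin<=st[i][4]<=amax]
def ray(d,uv):
    E=d['extrinsics'];R=E[:3,:3];o=-R.T@E[:3,3]
    v=R.T@np.array([(uv[0]-d['cx'])/d['fx'],(uv[1]-d['cy'])/d['fy'],1]);return o,v
def atz(d,uv,z):
    o,v=ray(d,uv);return o+v*(z-o[2])/v[2]
def tri(d1,u1,d2,u2):
    (a,v),(b,w)=ray(d1,u1),ray(d2,u2)
    s,t=np.linalg.lstsq(np.c_[v,-w],b-a,rcond=None)[0]
    return (a+s*v+b+t*w)/2,np.linalg.norm(a+s*v-b-t*w)
def proj(d,p):
    q=d['extrinsics'][:3,:3]@p+d['extrinsics'][:3,3];return np.array([d['fx']*q[0]/q[2]+d['cx'],d['fy']*q[1]/q[2]+d['cy']])
def allp(cols=('orange','yellow','blue'),tol=.012):
    A,B=look('scene'),look('side')
    for col in cols:
        for u,s in blobs(A,col):
            for w,t in blobs(B,col):
                p,e=tri(A,u,B,w)
                if e<tol and 0<p[2]<.3: print(col,np.round(p,3),round(e,3),s[4],t[4])
    return A,B
E
python3 - <<'E'
from h import *
A,B=allp(('orange','yellow','blue','red'))
for n,d in (('scene',A),('side',B)):
    print(n,[(c.round().tolist(),s[4]) for c,s in blobs(d,'blue')])
# tray corners guess from wood edges in scene / side crops at z=.02 lips
a=lambda x,y:(80+x/2.35,90+y/2.35); b=lambda x,y:(140+x/2,90+y/2)
print("tray scene tl,tr",[atz(A,a(*q),.02).round(3) for q in((270,342),(528,295))])
print("tray side (-x-y),(-x+y)",[atz(B,b(*q),.02).round(3) for q in((304,380),(222,194))])
print("handle",[atz(A,a(578,291),.087).round(3),atz(A,a(558,294),.087).round(3),atz(A,a(598,288),.087).round(3)])
print("tin",atz(A,a(100,328),.12).round(3),atz(B,b(363,492),.12).round(3),"jar",atz(A,a(699,205),.09).round(3),atz(B,b(151,73),.09).round(3))
E
```

```text
orange [0.425 0.361 0.223] 0.003 38 72
orange [0.48  0.121 0.235] 0.0 35 89
orange [ 0.472 -0.129  0.206] 0.003 42 113
orange [ 0.48  -0.305  0.213] 0.003 44 146
blue [0.423 0.359 0.091] 0.001 50 49
blue [0.481 0.125 0.081] 0.006 43 46
blue [ 0.469 -0.131  0.088] 0.002 65 73
blue [ 0.478 -0.308  0.087] 0.001 68 88
scene [([304.0, 26.0], np.int32(576)), ([348.0, 11.0], np.int32(218)), ([109.0, 53.0], np.int32(497)), ([341.0, 150.0], np.int32(50)), ([471.0, 149.0], np.int32(64)), ([487.0, 151.0], np.int32(31)), ([289.0, 175.0], np.int32(43)), ([218.0, 188.0], np.int32(65)), ([168.0, 201.0], np.int32(68)), ([17.0, 267.0], np.int32(425)), ([444.0, 317.0], np.int32(335))]
side [([144.0, 27.0], np.int32(371)), ([155.0, 89.0], np.int32(139)), ([108.0, 96.0], np.int32(48)), ([180.0, 145.0], np.int32(49)), ([216.0, 188.0], np.int32(46)), ([239.0, 248.0], np.int32(73)), ([265.0, 299.0], np.int32(88))]
tray scene tl,tr [array([ 0.596, -0.244,  0.02 ]), array([0.621, 0.143, 0.02 ])]
tray side (-x-y),(-x+y) [array([ 0.592, -0.253,  0.02 ]), array([0.613, 0.134, 0.02 ])]
handle [array([0.674, 0.19 , 0.087]), array([0.671, 0.161, 0.087]), array([0.677, 0.219, 0.087])]
tin [ 0.576 -0.453  0.12 ] [ 0.563 -0.463  0.12 ] jar [0.58  0.426 0.09 ] [0.576 0.415 0.09 ]
```

jog_arm:
  increments:
    - {"tz": -40, "gripper": 0}
    - {"tz": -80, "gripper": 0}
    - {"tz": -80, "ty": -30, "tx": -20, "gripper": 0}
    - {"tz": -80, "ty": -60, "tx": -45, "gripper": 0}
    - {"tz": -80, "ty": -90, "tx": -65, "gripper": 0}

```text
validation failed for argument at $.in...
```

jog_arm:
  increments:
    - {"ty": -30, "tx": -20, "gripper": 0}
    - {"ty": -55, "tx": -45, "gripper": 0}
    - {"ty": -88, "tx": -65, "gripper": 0}
    - {"ty": -88, "tx": -65, "gripper": 0}
    - {"ty": -88, "tx": -65, "gripper": 0}

```text
validation failed for argument at $.in...
```

```bash
python3 - <<'E'
from h import *
s=ctrl.get_state(); print(s['time'],s['position'].round(4) if hasattr(s['position'],'round') else s['position'],s['tool_rot'],s['ft_force'],s['grip_width'])
A,B=allp(('orange','blue'))
W=look('wrist','w1'); print(W['fx'],W['extrinsics'].round(3).tolist())
for c,z in (('orange',.22),('blue',.102)):
    print(c,[(u.round().tolist(),t[4],atz(W,u,z).round(3).tolist()) for u,t in blobs(W,c,40,20000)])
cv2.imwrite('pics/w1b.png',W['color'])
E
```

```text
0.9 [ 0.65   -0.      0.2226] [2.22132212e+00 2.22137943e+00 7.92992603e-05] [-0.1225421   0.75403377 -0.15072257] 0.9992429905846204
orange [0.425 0.361 0.223] 0.003 38 72
orange [0.48  0.121 0.235] 0.0 35 89
orange [ 0.472 -0.129  0.206] 0.003 41 113
orange [ 0.48  -0.305  0.213] 0.003 44 146
blue [0.422 0.359 0.091] 0.002 50 48
blue [0.48  0.125 0.081] 0.006 41 45
blue [ 0.469 -0.131  0.088] 0.002 66 73
blue [ 0.478 -0.308  0.087] 0.001 68 88
272.326497059877 [[1.0, 0.0, 0.0, -0.65], [0.0, -0.962, 0.275, -0.032], [0.001, -0.275, -0.962, 0.391], [0.0, 0.0, 0.0, 1.0]]
orange [([415.0, 37.0], np.int32(1115), [0.735, 0.117, 0.22]), ([267.0, 114.0], np.int32(7756), [0.655, 0.077, 0.22]), ([502.0, 187.0], np.int32(396), [0.803, 0.033, 0.22]), ([228.0, 231.0], np.int32(85), [0.63, 0.003, 0.22]), ([292.0, 233.0], np.int32(67), [0.673, 0.002, 0.22]), ([226.0, 295.0], np.int32(90), [0.628, -0.046, 0.22]), ([282.0, 293.0], np.int32(65), [0.668, -0.044, 0.22])]
blue [([90.0, 72.0], np.int32(1211), [0.489, 0.116, 0.102]), ([507.0, 209.0], np.int32(426), [0.925, -0.023, 0.102])]
```

View pics/w1b.png

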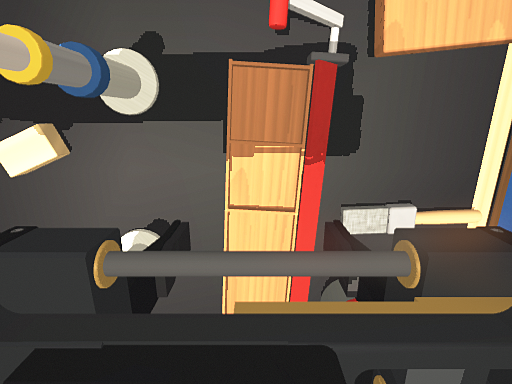

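```bash
python3 - <<'E'
from h import *
W=look('wrist')
for n,u,z in (('TL',(230,61),.02),('TR',(311,66),.02),('div1L',(228.5,142),.02),('div2L',(226,208),.02),('Lbot',(223,313),.02),('div2R',(296,209),.02),('foot3',(129,81),.01),('handle-y end',(279,27),.087)): print(n,atz(W,u,z).round(4))
E
```

```text
TL [0.617 0.14  0.02 ]
TR [0.7164 0.1344 0.02  ]
div1L [0.6124 0.042  0.02  ]
div2L [ 0.6063 -0.0503  0.02  ]
Lbot [ 0.5961 -0.2272  0.02  ]
div2R [ 0.7055 -0.0517  0.02  ]
foot3 [0.4861 0.1182 0.01  ]
handle-y end [0.6712 0.1584 0.087 ]
```

jog_arm:
  increments:
    - {"tx": 0, "ty": 0, "tz": -40, "wx": 0, "wy": 0, "wz": 0, "gripper": 0}
    - {"tx": 0, "ty": 0, "tz": -80, "wx": 0, "wy": 0, "wz": 0, "gripper": 0}
    - {"tx": -20, "ty": -30, "tz": -80, "wx": 0, "wy": 0, "wz": 0, "gripper": 0}
    - {"tx": -45, "ty": -60, "tz": -80, "wx": 0, "wy": 0, "wz": 0, "gripper": 0}
    - {"tx": -65, "ty": -90, "tz": -80, "wx": 0, "wy": 0, "wz": 0, "gripper": 0}

```text
time: 1.52
position: [0.5595, -0.0663, 0.3033]
tool_rot: [2.22, 2.22, 0.001]
ft_force: [0.5, -0.6, -0.3]
grip_width: 0.705
grip_force: 0.0
```

jog_arm:
  increments:
    - {"tx": -20, "ty": -30, "tz": 0, "wx": 0, "wy": 0, "wz": 0, "gripper": 0}
    - {"tx": -42, "ty": -60, "tz": 0, "wx": 0, "wy": 0, "wz": 0, "gripper": 0}
    - {"tx": -64, "ty": -88, "tz": 0, "wx": 0, "wy": 0, "wz": 0, "gripper": 0}
    - {"tx": -64, "ty": -88, "tz": 0, "wx": 0, "wy": 0, "wz": 0, "gripper": 0}
    - {"tx": -64, "ty": -88, "tz": 0, "wx": 0, "wy": 0, "wz": 0, "gripper": 0}

```text
time: 1.93
position: [0.471, -0.1307, 0.3034]
tool_rot: [2.225, 2.216, 0.002]
ft_force: [1.5, 0.0, -1.1]
grip_width: 0.327
grip_force: 0.0
```

```bash
python3 - <<'E'
from h import *
s=ctrl.get_state(); print(s['time'],s['position'],s['ft_force'],s['grip_width'])
A,B=look('scene'),look('side','s2')
A_=A['color'][100:270,130:380];B_=B['color'][90:340,140:350]
o=np.zeros((600,800,3),np.uint8)
p=cv2.resize(A_,None,fx=1.9,fy=1.9,interpolation=2);q=cv2.resize(B_,None,fx=1.5,fy=1.5,interpolation=2)
o[:p.shape[0],:p.shape[1]]=p;o[:q.shape[0],480:480+q.shape[1]]=q
cv2.imwrite('pics/c.png',o)
E
```

```text
1.9333 [ 0.47099055 -0.1306684   0.30339651] [ 1.53355546  0.01493074 -1.07928647] 0.3268585347743514
```

View pics/c.png

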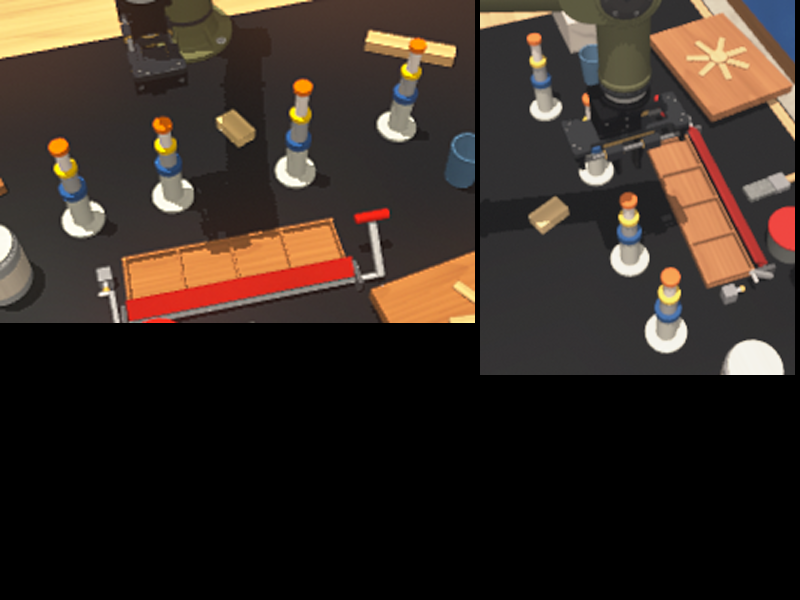

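jog_arm:
  increments:
    - {"tx": 0, "ty": 0, "tz": 20, "wx": 0, "wy": 0, "wz": 0, "gripper": 0}
    - {"tx": 0, "ty": 0, "tz": 40, "wx": 0, "wy": 0, "wz": 0, "gripper": 0}
    - {"tx": 0, "ty": 0, "tz": 55, "wx": 0, "wy": 0, "wz": 0, "gripper": 0}
    - {"tx": 0, "ty": 0, "tz": 65, "wx": 0, "wy": 0, "wz": 0, "gripper": 0}
    - {"tx": 0, "ty": 0, "tz": 73, "wx": 0, "wy": 0, "wz": 0, "gripper": 0}

```text
time: 2.45
position: [0.4724, -0.1278, 0.2282]
tool_rot: [-2.218, -2.223, 0.001]
ft_force: [-0.6, 0.9, 0.6]
grip_width: 0.008
grip_force: 0.0
```

jog_arm:
  increments:
    - {"tx": 0, "ty": 0, "tz": 5, "wx": 0, "wy": 0, "wz": 0, "gripper": 0}
    - {"tx": 0, "ty": 0, "tz": 10, "wx": 0, "wy": 0, "wz": 0, "gripper": 0}
    - {"tx": 0, "ty": 0, "tz": 15, "wx": 0, "wy": 0, "wz": 0, "gripper": 0}
    - {"tx": 0, "ty": 0, "tz": 20, "wx": 0, "wy": 0, "wz": 0, "gripper": 0}
    - {"tx": 0, "ty": 0, "tz": 25, "wx": 0, "wy": 0, "wz": 0, "gripper": 0}

```text
time: 2.87
position: [0.4727, -0.129, 0.2054]
tool_rot: [2.22, 2.22, 0.002]
ft_force: [-0.7, 0.2, 3.6]
grip_width: 0.001
grip_force: 2.3
```

```bash
python3 - <<'E'
from h import *
B=look('side','s3'); W=look('wrist'); print([(u.round().tolist(),t[4],atz(W,u,.19).round(3).tolist()) for u,t in blobs(W,'orange',40,20000)])
A=look('scene')
q=cv2.resize(A['color'][100:240,130:330],None,fx=2,fy=2,interpolation=2);r=cv2.resize(B['color'][90:340,140:350],None,fx=1.5,fy=1.5,interpolation=2)
o=np.zeros((600,800,3),np.uint8);o[:q.shape[0],:q.shape[1]]=q;o[:r.shape[0],480:480+r.shape[1]]=r
cv2.imwrite('pics/d.png',o)
E
```

```text
[([394.0, 92.0], np.int32(2207), [0.556, -0.039, 0.19]), ([465.0, 15.0], np.int32(223), [0.591, 0.002, 0.19]), ([415.0, 170.0], np.int32(737), [0.576, -0.087, 0.19]), ([417.0, 223.0], np.int32(366), [0.584, -0.125, 0.19]), ([256.0, 218.0], np.int32(410), [0.472, -0.121, 0.19]), ([426.0, 236.0], np.int32(244), [0.592, -0.135, 0.19]), ([257.0, 236.0], np.int32(44), [0.472, -0.135, 0.19])]
```

View pics/d.png

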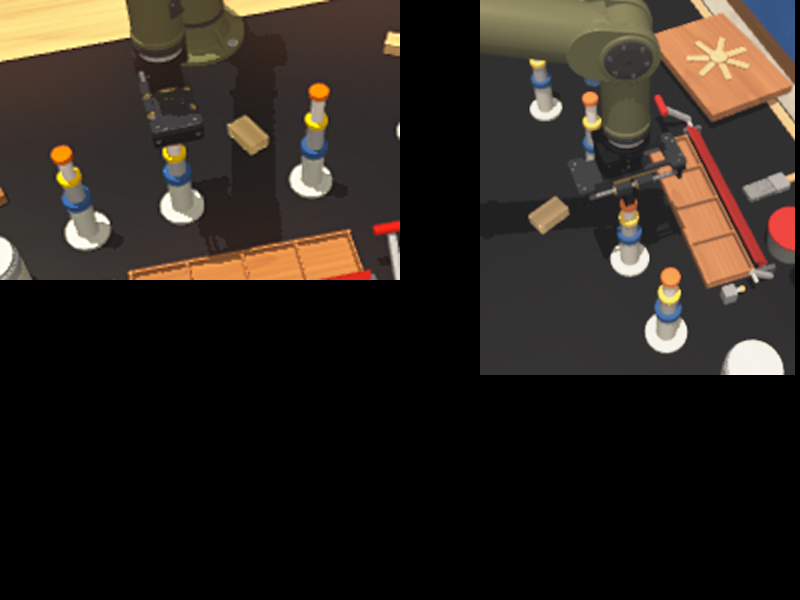

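Fingers are centred on the cap of the -0.13 prop (side crop (628,205)) and touching, reading 3.6 N. I'll push on.

jog_arm:
  increments:
    - {"tx": 0, "ty": 0, "tz": 6, "wx": 0, "wy": 0, "wz": 0, "gripper": 0}
    - {"tx": 0, "ty": 0, "tz": 12, "wx": 0, "wy": 0, "wz": 0, "gripper": 0}
    - {"tx": 0, "ty": 0, "tz": 18, "wx": 0, "wy": 0, "wz": 0, "gripper": 0}
    - {"tx": 0, "ty": 0, "tz": 24, "wx": 0, "wy": 0, "wz": 0, "gripper": 0}
    - {"tx": 0, "ty": 0, "tz": 30, "wx": 0, "wy": 0, "wz": 0, "gripper": 0}

```text
time: 3.43
position: [0.4721, -0.1292, 0.1743]
tool_rot: [2.221, 2.221, 0.0]
ft_force: [-2.1, 0.6, 11.1]
grip_width: 0.005
grip_force: 5.8
```

jog_arm:
  increments:
    - {"tx": 0, "ty": 0, "tz": 6, "wx": 0, "wy": 0, "wz": 0, "gripper": 0}
    - {"tx": 0, "ty": 0, "tz": 12, "wx": 0, "wy": 0, "wz": 0, "gripper": 0}
    - {"tx": 0, "ty": 0, "tz": 18, "wx": 0, "wy": 0, "wz": 0, "gripper": 0}
    - {"tx": 0, "ty": 0, "tz": 24, "wx": 0, "wy": 0, "wz": 0, "gripper": 0}
    - {"tx": 0, "ty": 0, "tz": 29, "wx": 0, "wy": 0, "wz": 0, "gripper": 0}

```text
time: 3.85
position: [0.4722, -0.1292, 0.1461]
tool_rot: [2.221, 2.221, 0.0]
ft_force: [-3.3, 0.5, 11.7]
grip_width: 0.008
grip_force: 5.8
```

jog_arm:
  increments:
    - {"tx": 0, "ty": 0, "tz": 2, "wx": 0, "wy": 0, "wz": 0, "gripper": 0}
    - {"tx": 0, "ty": 0, "tz": 4, "wx": 0, "wy": 0, "wz": 0, "gripper": 0}
    - {"tx": 0, "ty": 0, "tz": 6, "wx": 0, "wy": 0, "wz": 0, "gripper": 0}
    - {"tx": 0, "ty": 0, "tz": 7, "wx": 0, "wy": 0, "wz": 0, "gripper": 0}
    - {"tx": 0, "ty": 0, "tz": 7, "wx": 0, "wy": 0, "wz": 0, "gripper": 0}

```text
time: 4.27
position: [0.4721, -0.1291, 0.139]
tool_rot: [2.221, 2.221, 0.0]
ft_force: [-2.8, 1.2, 9.8]
grip_width: 0.002
grip_force: 4.6
```

jog_arm:
  increments:
    - {"tx": 0, "ty": 0, "tz": 1, "wx": 0, "wy": 0, "wz": 0, "gripper": 0}
    - {"tx": 0, "ty": 0, "tz": 2, "wx": 0, "wy": 0, "wz": 0, "gripper": 0}
    - {"tx": 0, "ty": 0, "tz": 3, "wx": 0, "wy": 0, "wz": 0, "gripper": 0}
    - {"tx": 0, "ty": 0, "tz": 3, "wx": 0, "wy": 0, "wz": 0, "gripper": 0}
    - {"tx": 0, "ty": 0, "tz": 3, "wx": 0, "wy": 0, "wz": 0, "gripper": 0}

```text
time: 4.68
position: [0.4724, -0.1292, 0.1373]
tool_rot: [2.221, 2.221, 0.001]
ft_force: [-3.4, -0.6, 15.9]
grip_width: 0.005
grip_force: 8.0
```

jog_arm:
  increments:
    - {"tx": 0, "ty": 0, "tz": 1, "wx": 0, "wy": 0, "wz": 0, "gripper": 0}
    - {"tx": 0, "ty": 0, "tz": 1, "wx": 0, "wy": 0, "wz": 0, "gripper": 0}
    - {"tx": 0, "ty": 0, "tz": 2, "wx": 0, "wy": 0, "wz": 0, "gripper": 0}
    - {"tx": 0, "ty": 0, "tz": 2, "wx": 0, "wy": 0, "wz": 0, "gripper": 0}
    - {"tx": 0, "ty": 0, "tz": 2, "wx": 0, "wy": 0, "wz": 0, "gripper": 0}

```text
time: 5.1
position: [0.4732, -0.1293, 0.1373]
tool_rot: [2.22, 2.219, 0.003]
ft_force: [-7.9, 2.6, 25.6]
grip_width: 0.006
grip_force: 12.9
```

jog_arm:
  increments:
    - {"tx": 0, "ty": 0, "tz": -40, "wx": 0, "wy": 0, "wz": 0, "gripper": 0}
    - {"tx": 0, "ty": 0, "tz": -80, "wx": 0, "wy": 0, "wz": 0, "gripper": 0}
    - {"tx": 0, "ty": 0, "tz": -120, "wx": 0, "wy": 0, "wz": 0, "gripper": 0}
    - {"tx": -40, "ty": 1, "tz": -125, "wx": 0, "wy": 0, "wz": 0, "gripper": 0}
    - {"tx": -80, "ty": 3, "tz": -125, "wx": 0, "wy": 0, "wz": 0, "gripper": 0}

```text
time: 5.52
position: [0.4775, -0.2084, 0.2616]
tool_rot: [2.21, 2.224, 0.005]
ft_force: [1.6, -0.3, -1.1]
grip_width: 0.004
grip_force: 0.0
```

jog_arm:
  increments:
    - {"tx": -40, "ty": 2, "tz": 0, "wx": 0, "wy": 0, "wz": 0, "gripper": 0}
    - {"tx": -80, "ty": 4, "tz": 0, "wx": 0, "wy": 0, "wz": 0, "gripper": 0}
    - {"tx": -97, "ty": 5, "tz": 0, "wx": 0, "wy": 0, "wz": 0, "gripper": 0}
    - {"tx": -97, "ty": 5, "tz": 0, "wx": 0, "wy": 0, "wz": 0, "gripper": 0}
    - {"tx": -97, "ty": 5, "tz": 0, "wx": 0, "wy": 0, "wz": 0, "gripper": 0}

```text
time: 5.93
position: [0.4793, -0.3068, 0.2568]
tool_rot: [-2.223, -2.217, 0.001]
ft_force: [-0.1, 1.2, 0.7]
grip_width: 0.005
grip_force: 0.0
```

```bash
python3 - <<'E'
from h import *
s=ctrl.get_state(); print(s['time'],s['position'],s['ft_force'])
allp(('orange','yellow','blue'))
E
```

```text
5.9333 [ 0.47933383 -0.30677101  0.25675619] [-0.0696973   1.24817985  0.69340478]
orange [ 0.48  -0.305  0.214] 0.001 83 129
orange [ 0.474 -0.127  0.135] 0.007 67 34
blue [0.48  0.118 0.09 ] 0.001 60 57
blue [ 0.477 -0.307  0.087] 0.0 69 91
```

jog_arm:
  increments:
    - {"tx": 0, "ty": 0, "tz": 15, "wx": 0, "wy": 0, "wz": 0, "gripper": 0}
    - {"tx": 0, "ty": 0, "tz": 28, "wx": 0, "wy": 0, "wz": 0, "gripper": 0}
    - {"tx": 0, "ty": 0, "tz": 34, "wx": 0, "wy": 0, "wz": 0, "gripper": 0}
    - {"tx": 0, "ty": 0, "tz": 40, "wx": 0, "wy": 0, "wz": 0, "gripper": 0}
    - {"tx": 0, "ty": 0, "tz": 46, "wx": 0, "wy": 0, "wz": 0, "gripper": 0}

```text
time: 6.45
position: [0.4808, -0.3049, 0.2133]
tool_rot: [2.219, 2.223, 0.002]
ft_force: [-0.7, 1.9, 5.4]
grip_width: 0.003
grip_force: 2.3
```

jog_arm:
  increments:
    - {"tx": 0, "ty": 0, "tz": 6, "wx": 0, "wy": 0, "wz": 0, "gripper": 0}
    - {"tx": 0, "ty": 0, "tz": 12, "wx": 0, "wy": 0, "wz": 0, "gripper": 0}
    - {"tx": 0, "ty": 0, "tz": 18, "wx": 0, "wy": 0, "wz": 0, "gripper": 0}
    - {"tx": 0, "ty": 0, "tz": 24, "wx": 0, "wy": 0, "wz": 0, "gripper": 0}
    - {"tx": 0, "ty": 0, "tz": 30, "wx": 0, "wy": 0, "wz": 0, "gripper": 0}

```text
time: 6.87
position: [0.4803, -0.3059, 0.1822]
tool_rot: [2.221, 2.221, 0.001]
ft_force: [0.7, 2.1, 4.1]
grip_width: 0.008
grip_force: 2.4
```

jog_arm:
  increments:
    - {"tx": 0, "ty": 0, "tz": 6, "wx": 0, "wy": 0, "wz": 0, "gripper": 0}
    - {"tx": 0, "ty": 0, "tz": 12, "wx": 0, "wy": 0, "wz": 0, "gripper": 0}
    - {"tx": 0, "ty": 0, "tz": 18, "wx": 0, "wy": 0, "wz": 0, "gripper": 0}
    - {"tx": 0, "ty": 0, "tz": 24, "wx": 0, "wy": 0, "wz": 0, "gripper": 0}
    - {"tx": 0, "ty": 0, "tz": 30, "wx": 0, "wy": 0, "wz": 0, "gripper": 0}

```text
time: 7.28
position: [0.4809, -0.3056, 0.1537]
tool_rot: [2.22, 2.221, 0.003]
ft_force: [-1.6, 3.4, 11.4]
grip_width: 0.005
grip_force: 5.9
```

jog_arm:
  increments:
    - {"tx": 0, "ty": 0, "tz": 4, "wx": 0, "wy": 0, "wz": 0, "gripper": 0}
    - {"tx": 0, "ty": 0, "tz": 8, "wx": 0, "wy": 0, "wz": 0, "gripper": 0}
    - {"tx": 0, "ty": 0, "tz": 11, "wx": 0, "wy": 0, "wz": 0, "gripper": 0}
    - {"tx": 0, "ty": 0, "tz": 14, "wx": 0, "wy": 0, "wz": 0, "gripper": 0}
    - {"tx": 0, "ty": 0, "tz": 15, "wx": 0, "wy": 0, "wz": 0, "gripper": 0}

```text
time: 7.7
position: [0.4805, -0.3052, 0.1381]
tool_rot: [-2.221, -2.222, -0.002]
ft_force: [-1.9, 4.3, 11.6]
grip_width: 0.002
grip_force: 5.6
```

jog_arm:
  increments:
    - {"tx": 0, "ty": 0, "tz": 1, "wx": 0, "wy": 0, "wz": 0, "gripper": 0}
    - {"tx": 0, "ty": 0, "tz": 2, "wx": 0, "wy": 0, "wz": 0, "gripper": 0}
    - {"tx": 0, "ty": 0, "tz": 3, "wx": 0, "wy": 0, "wz": 0, "gripper": 0}
    - {"tx": 0, "ty": 0, "tz": 3, "wx": 0, "wy": 0, "wz": 0, "gripper": 0}
    - {"tx": 0, "ty": 0, "tz": 3, "wx": 0, "wy": 0, "wz": 0, "gripper": 0}

```text
time: 8.12
position: [0.4814, -0.3055, 0.1377]
tool_rot: [2.219, 2.221, 0.004]
ft_force: [-4.4, 6.3, 20.0]
grip_width: 0.007
grip_force: 10.2
```

jog_arm:
  increments:
    - {"tx": 0, "ty": 0, "tz": -40, "wx": 0, "wy": 0, "wz": 0, "gripper": 0}
    - {"tx": 0, "ty": 0, "tz": -80, "wx": 0, "wy": 0, "wz": 0, "gripper": 0}
    - {"tx": 0, "ty": 0, "tz": -120, "wx": 0, "wy": 0, "wz": 0, "gripper": 0}
    - {"tx": 25, "ty": 0, "tz": -150, "wx": 0, "wy": 0, "wz": 0, "gripper": 0}
    - {"tx": 65, "ty": 0, "tz": -150, "wx": 0, "wy": 0, "wz": 0, "gripper": 0}

```text
time: 8.53
position: [0.4813, -0.2471, 0.2906]
tool_rot: [2.223, 2.203, 0.002]
ft_force: [2.0, -0.4, 0.6]
grip_width: -0.002
grip_force: 0.0
```

jog_arm:
  increments:
    - {"tx": 40, "ty": 0, "tz": 0, "wx": 0, "wy": 0, "wz": 0, "gripper": 0}
    - {"tx": 80, "ty": 0, "tz": 0, "wx": 0, "wy": 0, "wz": 0, "gripper": 0}
    - {"tx": 120, "ty": 0, "tz": 0, "wx": 0, "wy": 0, "wz": 0, "gripper": 0}
    - {"tx": 160, "ty": 0, "tz": 0, "wx": 0, "wy": 0, "wz": 0, "gripper": 0}
    - {"tx": 200, "ty": 0, "tz": 0, "wx": 0, "wy": 0, "wz": 0, "gripper": 0}

```text
time: 8.95
position: [0.4796, -0.0399, 0.2834]
tool_rot: [2.222, 2.22, -0.001]
ft_force: [1.9, -0.3, 0.2]
grip_width: 0.006
grip_force: 0.0
```

jog_arm:
  increments:
    - {"tx": 40, "ty": 0, "tz": 0, "wx": 0, "wy": 0, "wz": 0, "gripper": 0}
    - {"tx": 80, "ty": 0, "tz": 0, "wx": 0, "wy": 0, "wz": 0, "gripper": 0}
    - {"tx": 120, "ty": 0, "tz": 0, "wx": 0, "wy": 0, "wz": 0, "gripper": 0}
    - {"tx": 150, "ty": 0, "tz": 0, "wx": 0, "wy": 0, "wz": 0, "gripper": 0}
    - {"tx": 160, "ty": 0, "tz": 0, "wx": 0, "wy": 0, "wz": 0, "gripper": 0}

```text
time: 9.37
position: [0.479, 0.1245, 0.2833]
tool_rot: [-2.212, -2.228, -0.001]
ft_force: [-0.2, 0.4, 0.3]
grip_width: 0.008
grip_force: 0.0
```

```bash
python3 - <<'E'
from h import *
s=ctrl.get_state(); print(s['time'],s['position'],s['ft_force'])
A,B=allp(('orange','yellow','blue'))
print([(u.round().tolist(),t[4],atz(A,u,.235).round(3).tolist()) for u,t in blobs(A,'orange',15)])
print([(u.round().tolist(),t[4],atz(B,u,.235).round(3).tolist()) for u,t in blobs(B,'orange',15)])
E
```

```text
9.3667 [0.47904794 0.12449698 0.28331334] [-0.18355841  0.41124834  0.25204996]
orange [0.48  0.119 0.235] 0.0 66 85
orange [ 0.472 -0.128  0.128] 0.002 30 101
orange [ 0.48  -0.305  0.13 ] 0.001 36 119
blue [0.422 0.359 0.09 ] 0.002 52 48
blue [0.479 0.118 0.09 ] 0.0 63 64
blue [ 0.47  -0.131  0.084] 0.005 53 48
blue [ 0.478 -0.308  0.081] 0.004 50 56
[([436.0, 2.0], np.int32(16), [-0.289, 1.167, 0.235]), ([398.0, 24.0], np.int32(51), [-0.145, 0.872, 0.235]), ([389.0, 32.0], np.int32(68), [-0.084, 0.794, 0.235]), ([476.0, 26.0], np.int32(32), [-0.021, 1.202, 0.235]), ([399.0, 34.0], np.int32(50), [-0.06, 0.83, 0.235]), ([256.0, 23.0], np.int32(67), [-0.349, 0.235, 0.235]), ([245.0, 29.0], np.int32(75), [-0.31, 0.172, 0.235]), ([188.0, 36.0], np.int32(133), [-0.318, -0.097, 0.235]), ([404.0, 38.0], np.int32(54), [-0.016, 0.83, 0.235]), ([160.0, 37.0], np.int32(86), [-0.348, -0.22, 0.235]), ([143.0, 44.0], np.int32(68), [-0.305, -0.3, 0.235]), ([349.0, 124.0], np.int32(38), [0.438, 0.351, 0.235]), ([289.0, 146.0], np.int32(66), [0.48, 0.119, 0.235]), ([487.0, 160.0], np.int32(134), [0.71, 0.694, 0.235]), ([439.0, 163.0], np.int32(22), [0.679, 0.542, 0.235]), ([218.0, 181.0], np.int32(30), [0.561, -0.137, 0.235]), ([166.0, 194.0], np.int32(36), [0.567, -0.293, 0.235]), ([120.0, 201.0], np.int32(190), [0.558, -0.425, 0.235])]
[([213.0, 156.0], np.int32(85), [0.48, 0.119, 0.235]), ([239.0, 239.0], np.int32(101), [0.448, -0.195, 0.235]), ([265.0, 290.0], np.int32(119), [0.455, -0.352, 0.235])]
```

jog_arm:
  increments:
    - {"tx": -5, "ty": 1, "tz": 5, "wx": 0, "wy": 0, "wz": 0, "gripper": 0}
    - {"tx": -5, "ty": 1, "tz": 20, "wx": 0, "wy": 0, "wz": 0, "gripper": 0}
    - {"tx": -5, "ty": 1, "tz": 34, "wx": 0, "wy": 0, "wz": 0, "gripper": 0}
    - {"tx": -5, "ty": 1, "tz": 40, "wx": 0, "wy": 0, "wz": 0, "gripper": 0}
    - {"tx": -5, "ty": 1, "tz": 46, "wx": 0, "wy": 0, "wz": 0, "gripper": 0}

```text
time: 9.88
position: [0.4815, 0.1108, 0.2382]
tool_rot: [2.225, 2.216, -0.002]
ft_force: [-0.8, -0.6, 4.6]
grip_width: 0.004
grip_force: 2.3
```

jog_arm:
  increments:
    - {"tx": 0, "ty": 0, "tz": 6, "wx": 0, "wy": 0, "wz": 0, "gripper": 0}
    - {"tx": 0, "ty": 0, "tz": 12, "wx": 0, "wy": 0, "wz": 0, "gripper": 0}
    - {"tx": 0, "ty": 0, "tz": 18, "wx": 0, "wy": 0, "wz": 0, "gripper": 0}
    - {"tx": 0, "ty": 0, "tz": 24, "wx": 0, "wy": 0, "wz": 0, "gripper": 0}
    - {"tx": 0, "ty": 0, "tz": 30, "wx": 0, "wy": 0, "wz": 0, "gripper": 0}

```text
time: 10.3
position: [0.4813, 0.1137, 0.2084]
tool_rot: [2.221, 2.221, 0.001]
ft_force: [-1.1, -1.5, 4.2]
grip_width: 0.008
grip_force: 2.4
```

jog_arm:
  increments:
    - {"tx": 0, "ty": 0, "tz": 6, "wx": 0, "wy": 0, "wz": 0, "gripper": 0}
    - {"tx": 0, "ty": 0, "tz": 12, "wx": 0, "wy": 0, "wz": 0, "gripper": 0}
    - {"tx": 0, "ty": 0, "tz": 18, "wx": 0, "wy": 0, "wz": 0, "gripper": 0}
    - {"tx": 0, "ty": 0, "tz": 24, "wx": 0, "wy": 0, "wz": 0, "gripper": 0}
    - {"tx": 0, "ty": 0, "tz": 30, "wx": 0, "wy": 0, "wz": 0, "gripper": 0}

```text
time: 10.72
position: [0.482, 0.1134, 0.1795]
tool_rot: [2.22, 2.219, 0.002]
ft_force: [-1.6, -5.0, 11.5]
grip_width: 0.003
grip_force: 5.9
```

jog_arm:
  increments:
    - {"tx": 0, "ty": 0, "tz": 6, "wx": 0, "wy": 0, "wz": 0, "gripper": 0}
    - {"tx": 0, "ty": 0, "tz": 12, "wx": 0, "wy": 0, "wz": 0, "gripper": 0}
    - {"tx": 0, "ty": 0, "tz": 18, "wx": 0, "wy": 0, "wz": 0, "gripper": 0}
    - {"tx": 0, "ty": 0, "tz": 24, "wx": 0, "wy": 0, "wz": 0, "gripper": 0}
    - {"tx": 0, "ty": 0, "tz": 30, "wx": 0, "wy": 0, "wz": 0, "gripper": 0}

```text
time: 11.13
position: [0.482, 0.113, 0.1495]
tool_rot: [2.22, 2.219, 0.001]
ft_force: [-0.8, -4.5, 12.3]
grip_width: 0.004
grip_force: 5.9
```

jog_arm:
  increments:
    - {"tx": 0, "ty": 0, "tz": 4, "wx": 0, "wy": 0, "wz": 0, "gripper": 0}
    - {"tx": 0, "ty": 0, "tz": 7, "wx": 0, "wy": 0, "wz": 0, "gripper": 0}
    - {"tx": 0, "ty": 0, "tz": 10, "wx": 0, "wy": 0, "wz": 0, "gripper": 0}
    - {"tx": 0, "ty": 0, "tz": 12, "wx": 0, "wy": 0, "wz": 0, "gripper": 0}
    - {"tx": 0, "ty": 0, "tz": 14, "wx": 0, "wy": 0, "wz": 0, "gripper": 0}

```text
time: 11.55
position: [0.4827, 0.1119, 0.1376]
tool_rot: [2.22, 2.217, 0.0]
ft_force: [-8.0, -9.2, 34.0]
grip_width: 0.005
grip_force: 16.8
```

jog_arm:
  increments:
    - {"tx": 0, "ty": 0, "tz": 1, "wx": 0, "wy": 0, "wz": 0, "gripper": 0}
    - {"tx": 0, "ty": 0, "tz": 1, "wx": 0, "wy": 0, "wz": 0, "gripper": 0}
    - {"tx": 0, "ty": 0, "tz": 1, "wx": 0, "wy": 0, "wz": 0, "gripper": 0}
    - {"tx": 0, "ty": 0, "tz": 1, "wx": 0, "wy": 0, "wz": 0, "gripper": 0}
    - {"tx": 0, "ty": 0, "tz": 1, "wx": 0, "wy": 0, "wz": 0, "gripper": 0}

```text
time: 11.97
position: [0.483, 0.1123, 0.1378]
tool_rot: [2.219, 2.217, 0.002]
ft_force: [-5.9, -6.9, 27.0]
grip_width: 0.004
grip_force: 13.8
```

jog_arm:
  increments:
    - {"tx": 0, "ty": 0, "tz": -40, "wx": 0, "wy": 0, "wz": 0, "gripper": 0}
    - {"tx": 0, "ty": 0, "tz": -80, "wx": 0, "wy": 0, "wz": 0, "gripper": 0}
    - {"tx": 0, "ty": 0, "tz": -120, "wx": 0, "wy": 0, "wz": 0, "gripper": 0}
    - {"tx": 25, "ty": -5, "tz": -145, "wx": 0, "wy": 0, "wz": 0, "gripper": 0}
    - {"tx": 64, "ty": -15, "tz": -145, "wx": 0, "wy": 0, "wz": 0, "gripper": 0}

```text
time: 12.38
position: [0.4698, 0.1763, 0.2838]
tool_rot: [2.227, 2.209, 0.013]
ft_force: [1.6, 0.4, 1.0]
grip_width: 0.006
grip_force: 0.0
```

jog_arm:
  increments:
    - {"tx": 40, "ty": -9, "tz": 0, "wx": 0, "wy": 0, "wz": 0, "gripper": 0}
    - {"tx": 80, "ty": -18, "tz": 0, "wx": 0, "wy": 0, "wz": 0, "gripper": 0}
    - {"tx": 120, "ty": -27, "tz": 0, "wx": 0, "wy": 0, "wz": 0, "gripper": 0}
    - {"tx": 150, "ty": -36, "tz": 0, "wx": 0, "wy": 0, "wz": 0, "gripper": 0}
    - {"tx": 182, "ty": -42, "tz": 0, "wx": 0, "wy": 0, "wz": 0, "gripper": 0}

```text
time: 12.8
position: [0.4216, 0.3625, 0.2772]
tool_rot: [-2.217, -2.223, 0.002]
ft_force: [1.1, -0.6, -1.5]
grip_width: 0.007
grip_force: 0.0
```

jog_arm:
  increments:
    - {"tx": 0, "ty": 0, "tz": 0, "wx": 0, "wy": 0, "wz": 0, "gripper": 0}
    - {"tx": 0, "ty": 0, "tz": 0, "wx": 0, "wy": 0, "wz": 0, "gripper": 0}
    - {"tx": 0, "ty": 0, "tz": 0, "wx": 0, "wy": 0, "wz": 0, "gripper": 0}
    - {"tx": 0, "ty": 0, "tz": 0, "wx": 0, "wy": 0, "wz": 0, "gripper": 0}
    - {"tx": 0, "ty": 0, "tz": 0, "wx": 0, "wy": 0, "wz": 0, "gripper": 0}

```text
time: 13.22
position: [0.4247, 0.3586, 0.2782]
tool_rot: [2.224, 2.219, -0.001]
ft_force: [-0.8, -0.2, -0.8]
grip_width: 0.006
grip_force: 0.0
```

```bash
python3 - <<'E'
from h import *
s=ctrl.get_state(); print(s['time'],s['position'],s['ft_force'])
A,B=allp(('orange','yellow','blue'))
E
```

```text
13.2167 [0.42465968 0.35859781 0.27816916] [-0.81199538 -0.15726124 -0.79084584]
orange [0.425 0.361 0.224] 0.001 68 66
orange [ 0.472 -0.128  0.128] 0.002 30 101
orange [ 0.48  -0.305  0.13 ] 0.001 35 119
blue [0.425 0.363 0.087] 0.002 43 42
blue [0.48  0.118 0.086] 0.002 46 40
blue [ 0.47  -0.131  0.084] 0.005 53 49
blue [ 0.478 -0.308  0.082] 0.004 50 55
```

jog_arm:
  increments:
    - {"tx": 1, "ty": 0, "tz": 20, "wx": 0, "wy": 0, "wz": 0, "gripper": 0}
    - {"tx": 1, "ty": 0, "tz": 36, "wx": 0, "wy": 0, "wz": 0, "gripper": 0}
    - {"tx": 1, "ty": 0, "tz": 42, "wx": 0, "wy": 0, "wz": 0, "gripper": 0}
    - {"tx": 1, "ty": 0, "tz": 48, "wx": 0, "wy": 0, "wz": 0, "gripper": 0}
    - {"tx": 1, "ty": 0, "tz": 54, "wx": 0, "wy": 0, "wz": 0, "gripper": 0}

```text
time: 13.73
position: [0.4246, 0.3609, 0.2255]
tool_rot: [2.222, 2.22, 0.002]
ft_force: [-0.6, -1.0, 4.6]
grip_width: 0.007
grip_force: 2.3
```

jog_arm:
  increments:
    - {"tx": 0, "ty": 0, "tz": 6, "wx": 0, "wy": 0, "wz": 0, "gripper": 0}
    - {"tx": 0, "ty": 0, "tz": 12, "wx": 0, "wy": 0, "wz": 0, "gripper": 0}
    - {"tx": 0, "ty": 0, "tz": 18, "wx": 0, "wy": 0, "wz": 0, "gripper": 0}
    - {"tx": 0, "ty": 0, "tz": 24, "wx": 0, "wy": 0, "wz": 0, "gripper": 0}
    - {"tx": 0, "ty": 0, "tz": 30, "wx": 0, "wy": 0, "wz": 0, "gripper": 0}

```text
time: 14.15
position: [0.4242, 0.3609, 0.1942]
tool_rot: [2.221, 2.221, 0.0]
ft_force: [-1.4, -1.3, 3.9]
grip_width: 0.005
grip_force: 2.4
```

jog_arm:
  increments:
    - {"tx": 0, "ty": 0, "tz": 6, "wx": 0, "wy": 0, "wz": 0, "gripper": 0}
    - {"tx": 0, "ty": 0, "tz": 12, "wx": 0, "wy": 0, "wz": 0, "gripper": 0}
    - {"tx": 0, "ty": 0, "tz": 18, "wx": 0, "wy": 0, "wz": 0, "gripper": 0}
    - {"tx": 0, "ty": 0, "tz": 24, "wx": 0, "wy": 0, "wz": 0, "gripper": 0}
    - {"tx": 0, "ty": 0, "tz": 30, "wx": 0, "wy": 0, "wz": 0, "gripper": 0}

```text
time: 14.57
position: [0.4245, 0.3612, 0.1654]
tool_rot: [2.221, 2.221, 0.002]
ft_force: [-2.1, -3.7, 12.3]
grip_width: 0.003
grip_force: 5.9
```

jog_arm:
  increments:
    - {"tx": 0, "ty": 0, "tz": 6, "wx": 0, "wy": 0, "wz": 0, "gripper": 0}
    - {"tx": 0, "ty": 0, "tz": 12, "wx": 0, "wy": 0, "wz": 0, "gripper": 0}
    - {"tx": 0, "ty": 0, "tz": 18, "wx": 0, "wy": 0, "wz": 0, "gripper": 0}
    - {"tx": 0, "ty": 0, "tz": 22, "wx": 0, "wy": 0, "wz": 0, "gripper": 0}
    - {"tx": 0, "ty": 0, "tz": 25, "wx": 0, "wy": 0, "wz": 0, "gripper": 0}

```text
time: 14.98
position: [0.4242, 0.3607, 0.14]
tool_rot: [2.221, 2.221, -0.0]
ft_force: [-2.4, -3.2, 11.7]
grip_width: 0.007
grip_force: 5.7
```

jog_arm:
  increments:
    - {"tx": 0, "ty": 0, "tz": 1, "wx": 0, "wy": 0, "wz": 0, "gripper": 0}
    - {"tx": 0, "ty": 0, "tz": 2, "wx": 0, "wy": 0, "wz": 0, "gripper": 0}
    - {"tx": 0, "ty": 0, "tz": 3, "wx": 0, "wy": 0, "wz": 0, "gripper": 0}
    - {"tx": 0, "ty": 0, "tz": 4, "wx": 0, "wy": 0, "wz": 0, "gripper": 0}
    - {"tx": 0, "ty": 0, "tz": 5, "wx": 0, "wy": 0, "wz": 0, "gripper": 0}

```text
time: 15.4
position: [0.4248, 0.3613, 0.1375]
tool_rot: [2.221, 2.22, 0.003]
ft_force: [-5.4, -6.6, 26.6]
grip_width: 0.004
grip_force: 13.2
```

jog_arm:
  increments:
    - {"tx": 0, "ty": 0, "tz": -20, "wx": 0, "wy": 0, "wz": 0, "gripper": 1}
    - {"tx": 0, "ty": 0, "tz": -35, "wx": 0, "wy": 0, "wz": 0, "gripper": 1}
    - {"tx": 0, "ty": 0, "tz": -35, "wx": 0, "wy": 0, "wz": 0, "gripper": 1}
    - {"tx": 0, "ty": 0, "tz": -35, "wx": 0, "wy": 0, "wz": 0, "gripper": 1}
    - {"tx": 0, "ty": 0, "tz": -35, "wx": 0, "wy": 0, "wz": 0, "gripper": 1}

```text
time: 15.82
position: [0.4234, 0.3606, 0.168]
tool_rot: [-2.221, -2.221, 0.003]
ft_force: [0.1, 0.1, 0.9]
grip_width: 0.297
grip_force: 0.0
```

jog_arm:
  increments:
    - {"tx": 0, "ty": 0, "tz": 0, "wx": 0, "wy": 0, "wz": 0, "gripper": 1}
    - {"tx": 0, "ty": 0, "tz": 0, "wx": 0, "wy": 0, "wz": 0, "gripper": 1}
    - {"tx": 0, "ty": 0, "tz": 0, "wx": 0, "wy": 0, "wz": 0, "gripper": 1}
    - {"tx": 0, "ty": 0, "tz": 0, "wx": 0, "wy": 0, "wz": 0, "gripper": 1}
    - {"tx": 0, "ty": 0, "tz": 0, "wx": 0, "wy": 0, "wz": 0, "gripper": 1}

```text
time: 16.23
position: [0.4239, 0.3609, 0.1693]
tool_rot: [-2.221, -2.221, 0.0]
ft_force: [0.7, -0.4, -1.0]
grip_width: 0.681
grip_force: 0.0
```

jog_arm:
  increments:
    - {"tx": 0, "ty": 0, "tz": 15, "wx": 0, "wy": 0, "wz": 0, "gripper": 1}
    - {"tx": 0, "ty": 0, "tz": 35, "wx": 0, "wy": 0, "wz": 0, "gripper": 1}
    - {"tx": 0, "ty": 0, "tz": 55, "wx": 0, "wy": 0, "wz": 0, "gripper": 1}
    - {"tx": 0, "ty": 0, "tz": 75, "wx": 0, "wy": 0, "wz": 0, "gripper": 1}
    - {"tx": 0, "ty": 0, "tz": 85, "wx": 0, "wy": 0, "wz": 0, "gripper": 1}

```text
time: 16.65
position: [0.4229, 0.3599, 0.0821]
tool_rot: [-2.221, -2.221, 0.005]
ft_force: [-0.0, -0.8, -0.1]
grip_width: 0.982
grip_force: 0.0
```

jog_arm:
  increments:
    - {"tx": 0, "ty": 0, "tz": 0, "wx": 0, "wy": 0, "wz": 0, "gripper": 0.45}
    - {"tx": 0, "ty": 0, "tz": 0, "wx": 0, "wy": 0, "wz": 0, "gripper": 0.4}
    - {"tx": 0, "ty": 0, "tz": 0, "wx": 0, "wy": 0, "wz": 0, "gripper": 0.3}
    - {"tx": 0, "ty": 0, "tz": 0, "wx": 0, "wy": 0, "wz": 0, "gripper": 0.3}
    - {"tx": 0, "ty": 0, "tz": 0, "wx": 0, "wy": 0, "wz": 0, "gripper": 0.3}
  grip_force: 25

```text
time: 17.07
position: [0.4247, 0.3616, 0.0858]
tool_rot: [2.221, 2.221, 0.003]
ft_force: [0.7, 0.8, 0.5]
grip_width: 0.705
grip_force: 0.0
```

jog_arm:
  increments:
    - {"tx": 0, "ty": 0, "tz": 0, "wx": 0, "wy": 0, "wz": 0, "gripper": 0.3}
    - {"tx": 0, "ty": 0, "tz": 0, "wx": 0, "wy": 0, "wz": 0, "gripper": 0.3}
    - {"tx": 0, "ty": 0, "tz": 0, "wx": 0, "wy": 0, "wz": 0, "gripper": 0.3}
    - {"tx": 0, "ty": 0, "tz": 0, "wx": 0, "wy": 0, "wz": 0, "gripper": 0.3}
    - {"tx": 0, "ty": 0, "tz": 0, "wx": 0, "wy": 0, "wz": 0, "gripper": 0.3}
  grip_force: 25

```text
time: 17.48
position: [0.4251, 0.3613, 0.0853]
tool_rot: [2.221, 2.221, 0.003]
ft_force: [2.3, -0.5, 3.4]
grip_width: 0.542
grip_force: 25.0
```

jog_arm:
  increments:
    - {"tx": 0, "ty": 0, "tz": -15, "wx": 0, "wy": 0, "wz": 0, "gripper": 0.3}
    - {"tx": 0, "ty": 0, "tz": -45, "wx": 0, "wy": 0, "wz": 0, "gripper": 0.3}
    - {"tx": 0, "ty": 0, "tz": -80, "wx": 0, "wy": 0, "wz": 0, "gripper": 0.3}
    - {"tx": 0, "ty": 0, "tz": -115, "wx": 0, "wy": 0, "wz": 0, "gripper": 0.3}
    - {"tx": 0, "ty": 0, "tz": -150, "wx": 0, "wy": 0, "wz": 0, "gripper": 0.3}

```text
time: 17.9
position: [0.4222, 0.3602, 0.2342]
tool_rot: [-2.22, -2.221, 0.007]
ft_force: [0.9, 1.3, -3.6]
grip_width: 0.547
grip_force: 25.0
```

jog_arm:
  increments:
    - {"tx": -15, "ty": 13, "tz": 0, "wx": 0, "wy": 0, "wz": 0, "gripper": 0.3}
    - {"tx": -40, "ty": 35, "tz": 0, "wx": 0, "wy": 0, "wz": 0, "gripper": 0.3}
    - {"tx": -66, "ty": 58, "tz": 0, "wx": 0, "wy": 0, "wz": 0, "gripper": 0.3}
    - {"tx": -92, "ty": 80, "tz": 0, "wx": 0, "wy": 0, "wz": 0, "gripper": 0.3}
    - {"tx": -118, "ty": 103, "tz": 0, "wx": 0, "wy": 0, "wz": 0, "gripper": 0.3}

```text
time: 18.32
position: [0.5261, 0.2415, 0.2327]
tool_rot: [-2.219, -2.221, 0.006]
ft_force: [0.9, 0.1, -4.4]
grip_width: 0.544
grip_force: 25.0
```

jog_arm:
  increments:
    - {"tx": -26, "ty": 23, "tz": 0, "wx": 0, "wy": 0, "wz": 0, "gripper": 0.3}
    - {"tx": -52, "ty": 45, "tz": 0, "wx": 0, "wy": 0, "wz": 0, "gripper": 0.3}
    - {"tx": -78, "ty": 68, "tz": 0, "wx": 0, "wy": 0, "wz": 0, "gripper": 0.3}
    - {"tx": -104, "ty": 90, "tz": 0, "wx": 0, "wy": 0, "wz": 0, "gripper": 0.3}
    - {"tx": -126, "ty": 112, "tz": 0, "wx": 0, "wy": 0, "wz": 0, "gripper": 0.3}

```text
time: 18.73
position: [0.6385, 0.1144, 0.2323]
tool_rot: [-2.221, -2.219, 0.007]
ft_force: [0.8, 0.2, -4.2]
grip_width: 0.539
grip_force: 25.0
```

jog_arm:
  increments:
    - {"tx": -15, "ty": 13, "tz": 0, "wx": 0, "wy": 0, "wz": 0, "gripper": 0.3}
    - {"tx": -26, "ty": 21, "tz": 0, "wx": 0, "wy": 0, "wz": 0, "gripper": 0.3}
    - {"tx": -32, "ty": 26, "tz": 0, "wx": 0, "wy": 0, "wz": 0, "gripper": 0.3}
    - {"tx": -32, "ty": 26, "tz": 0, "wx": 0, "wy": 0, "wz": 0, "gripper": 0.3}
    - {"tx": -32, "ty": 26, "tz": 0, "wx": 0, "wy": 0, "wz": 0, "gripper": 0.3}

```text
time: 19.15
position: [0.6639, 0.0865, 0.2339]
tool_rot: [-2.218, -2.221, 0.001]
ft_force: [-0.4, 0.2, -3.4]
grip_width: 0.542
grip_force: 25.0
```

```bash
python3 - <<'E'
from h import *
s=ctrl.get_state(); print(s['time'],s['position'],s['tool_rot'],s['ft_force'],s['grip_width'])
A,B,W=look('scene'),look('side'),look('wrist')
o=np.zeros((600,800,3),np.uint8)
p=cv2.resize(A['color'][100:290,130:390],(520,380),interpolation=2);q=cv2.resize(B['color'][90:340,140:350],None,fx=1.3,fy=1.3,interpolation=2)
o[:380,:520]=p;o[:q.shape[0],525:525+q.shape[1]]=q;w=cv2.resize(W['color'],(280,210));o[385:595,:280]=w
cv2.imwrite('pics/e.png',o)
E
```

```text
19.15 [0.66394052 0.08652068 0.23387998] [-2.21828951e+00 -2.22123489e+00  1.00605143e-03] [-0.43728624  0.17554721 -3.39502888] 0.5423877379542816
```

View pics/e.png

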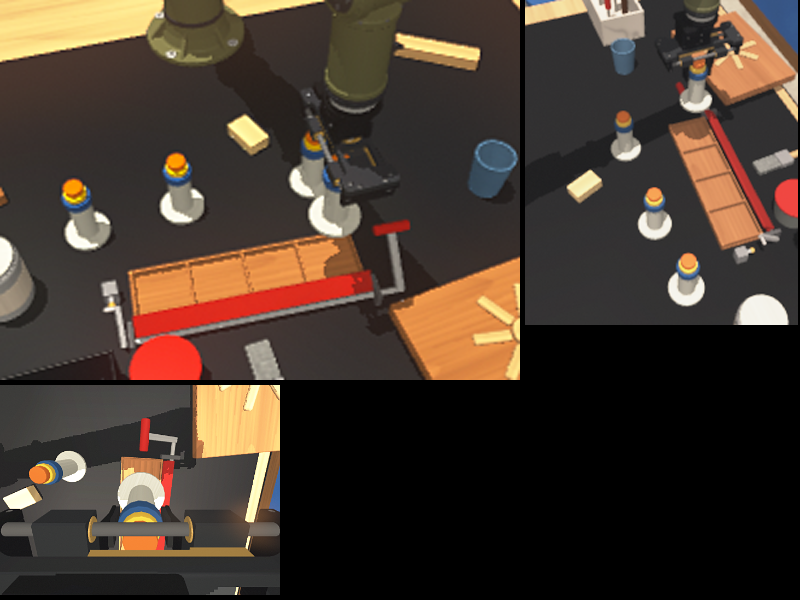

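The prop is held upright over the last bay and all four are collapsed. Lowering it.

jog_arm:
  increments:
    - {"tx": -1, "ty": 1, "tz": 25, "wx": 0, "wy": 0, "wz": 0, "gripper": 0.3}
    - {"tx": -1, "ty": 1, "tz": 55, "wx": 0, "wy": 0, "wz": 0, "gripper": 0.3}
    - {"tx": -1, "ty": 1, "tz": 85, "wx": 0, "wy": 0, "wz": 0, "gripper": 0.3}
    - {"tx": -1, "ty": 1, "tz": 105, "wx": 0, "wy": 0, "wz": 0, "gripper": 0.3}
    - {"tx": -1, "ty": 1, "tz": 115, "wx": 0, "wy": 0, "wz": 0, "gripper": 0.3}

```text
time: 19.72
position: [0.6632, 0.0851, 0.1161]
tool_rot: [-2.217, -2.221, 0.007]
ft_force: [-0.8, -0.2, -4.4]
grip_width: 0.548
grip_force: 25.0
```

```bash
python3 - <<'E'
from h import *
s=ctrl.get_state(); print(s['time'],s['position'],s['ft_force'])
A=look('scene');W=look('wrist')
# project predicted bay lips and foot outline (foot z=.035) for visual check
C=np.array([.6577,-.0586]);ex=np.array([.998,-.057]);ey=np.array([.057,.998])
p=np.array(s['position'])
for d in (A,W):
    im=d['color']
    q=[C+ex*a+ey*b for a,b in((-.046,.098),(.046,.098),(.046,.19),(-.046,.19))]
    cv2.polylines(im,[np.int32([proj(d,np.r_[k,.02]) for k in q])],True,(0,255,0),1)
    t=np.linspace(0,6.28,40);cv2.polylines(im,[np.int32([proj(d,np.r_[p[:2]+.04*np.array([np.cos(k),np.sin(k)]),p[2]-.0755]) for k in t])],True,(255,0,255),1)
o=np.hstack([cv2.resize(A['color'][130:280,230:360],(400,460),interpolation=2),cv2.resize(W['color'][40:270,150:350],(400,460),interpolation=2)])
cv2.imwrite('pics/f.png',o)
E
```

```text
19.7167 [0.66321841 0.08506847 0.11607067] [-0.82848821 -0.15820436 -4.43741182]
```

View pics/f.png

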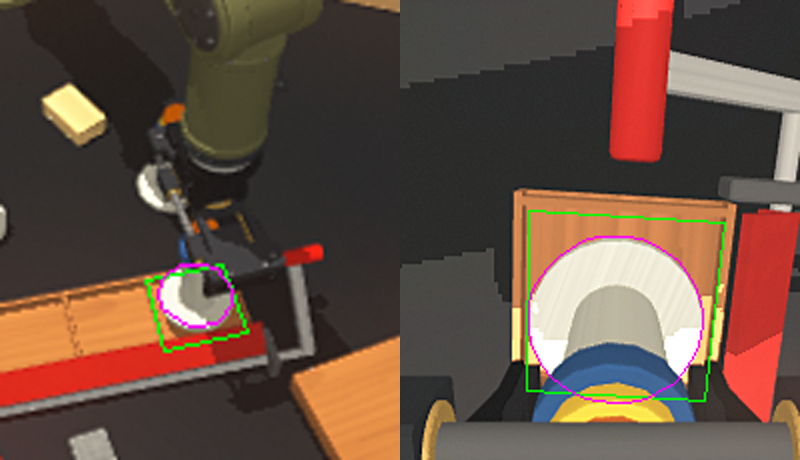

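jog_arm:
  increments:
    - {"tx": 2, "ty": 2, "tz": 0, "wx": 0, "wy": 0, "wz": 0, "gripper": 0.3}
    - {"tx": 2, "ty": 2, "tz": 6, "wx": 0, "wy": 0, "wz": 0, "gripper": 0.3}
    - {"tx": 2, "ty": 2, "tz": 12, "wx": 0, "wy": 0, "wz": 0, "gripper": 0.3}
    - {"tx": 2, "ty": 2, "tz": 18, "wx": 0, "wy": 0, "wz": 0, "gripper": 0.3}
    - {"tx": 2, "ty": 2, "tz": 23, "wx": 0, "wy": 0, "wz": 0, "gripper": 0.3}

```text
time: 20.23
position: [0.6681, 0.0859, 0.0963]
tool_rot: [2.221, 2.221, 0.0]
ft_force: [-0.9, 0.1, -4.3]
grip_width: 0.542
grip_force: 25.0
```

jog_arm:
  increments:
    - {"tx": 0, "ty": 0, "tz": 1, "wx": 0, "wy": 0, "wz": 0, "gripper": 0.3}
    - {"tx": 0, "ty": 0, "tz": 2, "wx": 0, "wy": 0, "wz": 0, "gripper": 0.3}
    - {"tx": 0, "ty": 0, "tz": 3, "wx": 0, "wy": 0, "wz": 0, "gripper": 0.3}
    - {"tx": 0, "ty": 0, "tz": 4, "wx": 0, "wy": 0, "wz": 0, "gripper": 0.3}
    - {"tx": 0, "ty": 0, "tz": 4, "wx": 0, "wy": 0, "wz": 0, "gripper": 0.3}

```text
time: 20.65
position: [0.6681, 0.0859, 0.0926]
tool_rot: [2.221, 2.221, 0.0]
ft_force: [0.2, -0.7, -4.2]
grip_width: 0.545
grip_force: 25.0
```

jog_arm:
  increments:
    - {"tx": 0, "ty": -1, "tz": 0, "wx": 0, "wy": 0, "wz": 0, "gripper": 0.3}
    - {"tx": 0, "ty": -1, "tz": 1, "wx": 0, "wy": 0, "wz": 0, "gripper": 0.3}
    - {"tx": 0, "ty": -1, "tz": 1.5, "wx": 0, "wy": 0, "wz": 0, "gripper": 0.3}
    - {"tx": 0, "ty": -1, "tz": 2, "wx": 0, "wy": 0, "wz": 0, "gripper": 0.3}
    - {"tx": 0, "ty": -1, "tz": 2, "wx": 0, "wy": 0, "wz": 0, "gripper": 0.3}

```text
time: 21.07
position: [0.6673, 0.0864, 0.0913]
tool_rot: [2.221, 2.222, 0.001]
ft_force: [-1.2, -0.5, 0.7]
grip_width: 0.545
grip_force: 25.0
```

jog_arm:
  increments:
    - {"tx": 0, "ty": 0, "tz": 0, "wx": 0, "wy": 0, "wz": 0, "gripper": 1}
    - {"tx": 0, "ty": 0, "tz": 0, "wx": 0, "wy": 0, "wz": 0, "gripper": 1}
    - {"tx": 0, "ty": 0, "tz": 0, "wx": 0, "wy": 0, "wz": 0, "gripper": 1}
    - {"tx": 0, "ty": 0, "tz": 0, "wx": 0, "wy": 0, "wz": 0, "gripper": 1}
    - {"tx": 0, "ty": 0, "tz": 0, "wx": 0, "wy": 0, "wz": 0, "gripper": 1}

```text
time: 21.48
position: [0.6672, 0.0858, 0.0908]
tool_rot: [2.221, 2.221, 0.0]
ft_force: [-1.0, -0.1, -0.4]
grip_width: 0.838
grip_force: 0.0
```

jog_arm:
  increments:
    - {"tx": 0, "ty": 0, "tz": -20, "wx": 0, "wy": 0, "wz": 0, "gripper": 1}
    - {"tx": 0, "ty": 0, "tz": -50, "wx": 0, "wy": 0, "wz": 0, "gripper": 1}
    - {"tx": 0, "ty": 0, "tz": -90, "wx": 0, "wy": 0, "wz": 0, "gripper": 1}
    - {"tx": 6, "ty": -30, "tz": -110, "wx": 0, "wy": 0, "wz": 0, "gripper": 1}
    - {"tx": 12, "ty": -70, "tz": -110, "wx": 0, "wy": 0, "wz": 0, "gripper": 1}

```text
time: 21.9
position: [0.6015, 0.098, 0.2064]
tool_rot: [2.219, 2.214, 0.015]
ft_force: [0.4, 1.0, 0.2]
grip_width: 0.997
grip_force: 0.0
```

jog_arm:
  increments:
    - {"tx": 6, "ty": -40, "tz": 0, "wx": 0, "wy": 0, "wz": 0, "gripper": 1}
    - {"tx": 12, "ty": -80, "tz": 0, "wx": 0, "wy": 0, "wz": 0, "gripper": 1}
    - {"tx": 20, "ty": -117, "tz": 0, "wx": 0, "wy": 0, "wz": 0, "gripper": 1}
    - {"tx": 20, "ty": -117, "tz": 0, "wx": 0, "wy": 0, "wz": 0, "gripper": 1}
    - {"tx": 20, "ty": -117, "tz": 0, "wx": 0, "wy": 0, "wz": 0, "gripper": 1}

```text
time: 22.32
position: [0.4787, 0.1185, 0.2012]
tool_rot: [2.218, 2.222, 0.001]
ft_force: [0.6, -0.5, 0.7]
grip_width: 0.998
grip_force: 0.0
```

```bash
python3 - <<'E'
from h import *
s=ctrl.get_state(); print(s['time'],s['position'],s['ft_force'],s['grip_width'])
allp(('orange','blue'))
E
```

```text
22.3167 [0.47871748 0.11846255 0.20117601] [ 0.56784718 -0.53896068  0.68242273] 0.9977226540468133
orange [0.48  0.119 0.129] 0.0 41 75
orange [ 0.472 -0.128  0.128] 0.002 30 101
orange [ 0.48  -0.305  0.13 ] 0.001 36 119
blue [0.48  0.118 0.086] 0.001 46 43
blue [ 0.47  -0.131  0.084] 0.005 53 48
blue [ 0.478 -0.308  0.082] 0.004 50 55
blue [0.665 0.084 0.091] 0.004 37 40
```

jog_arm:
  increments:
    - {"tx": 0, "ty": 1, "tz": 30, "wx": 0, "wy": 0, "wz": 0, "gripper": 1}
    - {"tx": 0, "ty": 1, "tz": 60, "wx": 0, "wy": 0, "wz": 0, "gripper": 1}
    - {"tx": 0, "ty": 1, "tz": 90, "wx": 0, "wy": 0, "wz": 0, "gripper": 1}
    - {"tx": 0, "ty": 1, "tz": 110, "wx": 0, "wy": 0, "wz": 0, "gripper": 1}
    - {"tx": 0, "ty": 1, "tz": 117, "wx": 0, "wy": 0, "wz": 0, "gripper": 1}

```text
time: 22.83
position: [0.4799, 0.1169, 0.0799]
tool_rot: [-2.22, -2.218, 0.007]
ft_force: [-0.4, 0.2, 0.3]
grip_width: 0.998
grip_force: 0.0
```

jog_arm:
  increments:
    - {"tx": 0, "ty": 0, "tz": 0, "wx": 0, "wy": 0, "wz": 0, "gripper": 0.6}
    - {"tx": 0, "ty": 0, "tz": 0, "wx": 0, "wy": 0, "wz": 0, "gripper": 0.45}
    - {"tx": 0, "ty": 0, "tz": 0, "wx": 0, "wy": 0, "wz": 0, "gripper": 0.3}
    - {"tx": 0, "ty": 0, "tz": 0, "wx": 0, "wy": 0, "wz": 0, "gripper": 0.3}
    - {"tx": 0, "ty": 0, "tz": 0, "wx": 0, "wy": 0, "wz": 0, "gripper": 0.3}

```text
time: 23.25
position: [0.4822, 0.1182, 0.0849]
tool_rot: [2.22, 2.22, 0.003]
ft_force: [0.0, 0.3, -0.1]
grip_width: 0.704
grip_force: 0.0
```

jog_arm:
  increments:
    - {"tx": 0, "ty": 0, "tz": 0, "wx": 0, "wy": 0, "wz": 0, "gripper": 0.3}
    - {"tx": 0, "ty": 0, "tz": 0, "wx": 0, "wy": 0, "wz": 0, "gripper": 0.3}
    - {"tx": 0, "ty": 0, "tz": 0, "wx": 0, "wy": 0, "wz": 0, "gripper": 0.3}
    - {"tx": 0, "ty": 0, "tz": 0, "wx": 0, "wy": 0, "wz": 0, "gripper": 0.3}
    - {"tx": 0, "ty": 0, "tz": 0, "wx": 0, "wy": 0, "wz": 0, "gripper": 0.3}

```text
time: 23.67
position: [0.4816, 0.118, 0.0841]
tool_rot: [2.221, 2.221, 0.002]
ft_force: [0.9, 0.0, 1.9]
grip_width: 0.542
grip_force: 25.0
```

jog_arm:
  increments:
    - {"tx": 0, "ty": 0, "tz": -15, "wx": 0, "wy": 0, "wz": 0, "gripper": 0.3}
    - {"tx": 0, "ty": 0, "tz": -45, "wx": 0, "wy": 0, "wz": 0, "gripper": 0.3}
    - {"tx": -15, "ty": 0, "tz": -75, "wx": 0, "wy": 0, "wz": 0, "gripper": 0.3}
    - {"tx": -45, "ty": 5, "tz": -90, "wx": 0, "wy": 0, "wz": 0, "gripper": 0.3}
    - {"tx": -75, "ty": 20, "tz": -90, "wx": 0, "wy": 0, "wz": 0, "gripper": 0.3}

```text
time: 24.08
position: [0.501, 0.0439, 0.1765]
tool_rot: [2.215, 2.225, 0.004]
ft_force: [1.0, -0.9, -5.6]
grip_width: 0.542
grip_force: 25.0
```

jog_arm:
  increments:
    - {"tx": -25, "ty": 20, "tz": 0, "wx": 0, "wy": 0, "wz": 0, "gripper": 0.3}
    - {"tx": -43, "ty": 48, "tz": 0, "wx": 0, "wy": 0, "wz": 0, "gripper": 0.3}
    - {"tx": -50, "ty": 80, "tz": 0, "wx": 0, "wy": 0, "wz": 0, "gripper": 0.3}
    - {"tx": -52, "ty": 113, "tz": 0, "wx": 0, "wy": 0, "wz": 0, "gripper": 0.3}
    - {"tx": -52, "ty": 140, "tz": 0, "wx": 0, "wy": 0, "wz": 0, "gripper": 0.3}

```text
time: 24.5
position: [0.6416, -0.011, 0.1711]
tool_rot: [-2.223, -2.217, 0.004]
ft_force: [0.3, -0.7, -5.2]
grip_width: 0.541
grip_force: 25.0
```

jog_arm:
  increments:
    - {"tx": 0, "ty": 12, "tz": 0, "wx": 0, "wy": 0, "wz": 0, "gripper": 0.3}
    - {"tx": 0, "ty": 19, "tz": 0, "wx": 0, "wy": 0, "wz": 0, "gripper": 0.3}
    - {"tx": 0, "ty": 19, "tz": 15, "wx": 0, "wy": 0, "wz": 0, "gripper": 0.3}
    - {"tx": 0, "ty": 19, "tz": 40, "wx": 0, "wy": 0, "wz": 0, "gripper": 0.3}
    - {"tx": 0, "ty": 19, "tz": 50, "wx": 0, "wy": 0, "wz": 0, "gripper": 0.3}

```text
time: 24.92
position: [0.6566, -0.009, 0.1189]
tool_rot: [-2.217, -2.218, 0.009]
ft_force: [-1.9, -0.1, -7.1]
grip_width: 0.542
grip_force: 25.0
```

```bash
cat >> h.py <<'E'
def chk(yb,name):
    s=ctrl.get_state(); print(s['time'],np.round(s['position'],4),np.round(s['tool_rot'],3),np.round(s['ft_force'],1))
    C=np.array([.6577,-.0566]);ex=np.array([.998,-.057]);ey=np.array([.057,.998]);p=np.array(s['position'])
    print('bay',(C+ey*yb).round(4))
    d=look('wrist');im=d['color']
    q=[C+ex*a+ey*b for a,b in((-.046,yb-.046),(.046,yb-.046),(.046,yb+.046),(-.046,yb+.046))]
    cv2.polylines(im,[np.int32([proj(d,np.r_[k,.02]) for k in q])],True,(0,255,0),1)
    t=np.linspace(0,6.28,40);cv2.polylines(im,[np.int32([proj(d,np.r_[p[:2]+.04*np.array([np.cos(k),np.sin(k)]),p[2]-.0745]) for k in t])],True,(255,0,255),1)
    cv2.imwrite(f'pics/{name}.png',cv2.resize(im[40:270,130:380],(500,460),interpolation=2))
E
python3 -c "
from h import *
chk(.048,'g')"
```

```text
24.9167 [ 0.6566 -0.009   0.1189] [-2.217 -2.218  0.009] [-1.9 -0.1 -7.1]
bay [ 0.6604 -0.0087]
```

View pics/g.png

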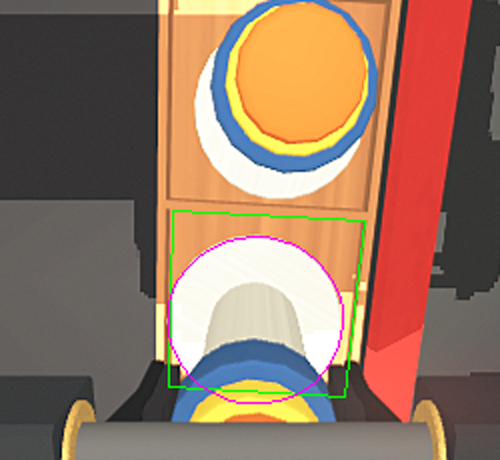

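The wrist view shows the foot circle (255,320) just inside the bay outline and P4 seated in the next bay (305,75). Lowering.

jog_arm:
  increments:
    - {"tx": 1, "ty": 1, "tz": 0, "wx": 0, "wy": 0, "wz": 0, "gripper": 0.3}
    - {"tx": 1, "ty": 1, "tz": 5, "wx": 0, "wy": 0, "wz": 0, "gripper": 0.3}
    - {"tx": 1, "ty": 1, "tz": 13, "wx": 0, "wy": 0, "wz": 0, "gripper": 0.3}
    - {"tx": 1, "ty": 1, "tz": 21, "wx": 0, "wy": 0, "wz": 0, "gripper": 0.3}
    - {"tx": 1, "ty": 1, "tz": 28, "wx": 0, "wy": 0, "wz": 0, "gripper": 0.3}

```text
time: 25.38
position: [0.6611, -0.0081, 0.0954]
tool_rot: [2.221, 2.221, 0.001]
ft_force: [-0.8, 0.3, -5.4]
grip_width: 0.546
grip_force: 25.0
```

jog_arm:
  increments:
    - {"tx": 0, "ty": 0, "tz": 1, "wx": 0, "wy": 0, "wz": 0, "gripper": 0.3}
    - {"tx": 0, "ty": 0, "tz": 2, "wx": 0, "wy": 0, "wz": 0, "gripper": 0.3}
    - {"tx": 0, "ty": 0, "tz": 4, "wx": 0, "wy": 0, "wz": 0, "gripper": 0.3}
    - {"tx": 0, "ty": 0, "tz": 5, "wx": 0, "wy": 0, "wz": 0, "gripper": 0.3}
    - {"tx": 0, "ty": 0, "tz": 6, "wx": 0, "wy": 0, "wz": 0, "gripper": 0.3}

```text
time: 25.8
position: [0.6614, -0.0074, 0.0905]
tool_rot: [2.221, 2.221, 0.002]
ft_force: [-0.9, 1.5, 0.5]
grip_width: 0.543
grip_force: 25.0
```

jog_arm:
  increments:
    - {"tx": 0, "ty": 0, "tz": 0.5, "wx": 0, "wy": 0, "wz": 0, "gripper": 0.3}
    - {"tx": 0, "ty": 0, "tz": 1, "wx": 0, "wy": 0, "wz": 0, "gripper": 0.3}
    - {"tx": 0, "ty": 0, "tz": 1, "wx": 0, "wy": 0, "wz": 0, "gripper": 0.3}
    - {"tx": 0, "ty": 0, "tz": 1, "wx": 0, "wy": 0, "wz": 0, "gripper": 0.3}
    - {"tx": 0, "ty": 0, "tz": 1, "wx": 0, "wy": 0, "wz": 0, "gripper": 0.3}

```text
time: 26.22
position: [0.6615, -0.007, 0.0903]
tool_rot: [2.22, 2.222, 0.003]
ft_force: [-2.7, 3.4, 5.1]
grip_width: 0.537
grip_force: 25.0
```

jog_arm:
  increments:
    - {"tx": 0, "ty": 0, "tz": -1, "wx": 0, "wy": 0, "wz": 0, "gripper": 1}
    - {"tx": 0, "ty": 0, "tz": -1, "wx": 0, "wy": 0, "wz": 0, "gripper": 1}
    - {"tx": 0, "ty": 0, "tz": -1, "wx": 0, "wy": 0, "wz": 0, "gripper": 1}
    - {"tx": 0, "ty": 0, "tz": -1, "wx": 0, "wy": 0, "wz": 0, "gripper": 1}
    - {"tx": 0, "ty": 0, "tz": -1, "wx": 0, "wy": 0, "wz": 0, "gripper": 1}

```text
time: 26.63
position: [0.6611, -0.0086, 0.0894]
tool_rot: [2.222, 2.22, -0.0]
ft_force: [-0.5, 0.2, -0.2]
grip_width: 0.832
grip_force: 0.0
```

jog_arm:
  increments:
    - {"tx": 0, "ty": 0, "tz": -20, "wx": 0, "wy": 0, "wz": 0, "gripper": 1}
    - {"tx": 0, "ty": 0, "tz": -50, "wx": 0, "wy": 0, "wz": 0, "gripper": 1}
    - {"tx": 0, "ty": 0, "tz": -90, "wx": 0, "wy": 0, "wz": 0, "gripper": 1}
    - {"tx": -16, "ty": -25, "tz": -110, "wx": 0, "wy": 0, "wz": 0, "gripper": 1}
    - {"tx": -36, "ty": -58, "tz": -110, "wx": 0, "wy": 0, "wz": 0, "gripper": 1}

```text
time: 27.05
position: [0.6074, -0.0419, 0.2054]
tool_rot: [2.212, 2.221, 0.014]
ft_force: [-0.6, -0.1, 1.1]
grip_width: 0.995
grip_force: 0.0
```

jog_arm:
  increments:
    - {"tx": -21, "ty": -33, "tz": 0, "wx": 0, "wy": 0, "wz": 0, "gripper": 1}
    - {"tx": -42, "ty": -66, "tz": 0, "wx": 0, "wy": 0, "wz": 0, "gripper": 1}
    - {"tx": -63, "ty": -99, "tz": 0, "wx": 0, "wy": 0, "wz": 0, "gripper": 1}
    - {"tx": -86, "ty": -131, "tz": 0, "wx": 0, "wy": 0, "wz": 0, "gripper": 1}
    - {"tx": -86, "ty": -131, "tz": 0, "wx": 0, "wy": 0, "wz": 0, "gripper": 1}

```text
time: 27.47
position: [0.4661, -0.1362, 0.1995]
tool_rot: [-2.232, -2.211, 0.007]
ft_force: [-1.1, -0.5, -0.4]
grip_width: 0.998
grip_force: 0.0
```

```bash
python3 - <<'E'
from h import *
s=ctrl.get_state(); print(s['time'],s['position'],s['ft_force'],s['grip_width'])
allp(('orange','blue'))
E
```

```text
27.4667 [ 0.46609733 -0.13621329  0.19946305] [-1.08523318 -0.53538332 -0.36869286] 0.9982603193403711
orange [ 0.471 -0.128  0.127] 0.001 52 99
orange [ 0.48  -0.305  0.13 ] 0.001 37 119
orange [0.682 0.031 0.086] 0.001 158 81
blue [ 0.471 -0.132  0.084] 0.002 47 52
blue [ 0.478 -0.308  0.081] 0.004 50 56
blue [0.665 0.084 0.091] 0.004 37 40
blue [ 0.662 -0.012  0.093] 0.004 34 30
```

jog_arm:
  increments:
    - {"tx": 1, "ty": 0, "tz": 0, "wx": 0, "wy": 0, "wz": 0, "gripper": 1}
    - {"tx": 1, "ty": 0, "tz": 35, "wx": 0, "wy": 0, "wz": 0, "gripper": 1}
    - {"tx": 1, "ty": 0, "tz": 70, "wx": 0, "wy": 0, "wz": 0, "gripper": 1}
    - {"tx": 1, "ty": 0, "tz": 100, "wx": 0, "wy": 0, "wz": 0, "gripper": 1}
    - {"tx": 1, "ty": 0, "tz": 115, "wx": 0, "wy": 0, "wz": 0, "gripper": 1}

```text
time: 27.98
position: [0.4708, -0.127, 0.0806]
tool_rot: [-2.215, -2.221, 0.004]
ft_force: [-0.7, 0.4, -1.1]
grip_width: 1.0
grip_force: 0.0
```

jog_arm:
  increments:
    - {"tx": 0, "ty": 0, "tz": 0, "wx": 0, "wy": 0, "wz": 0, "gripper": 0.6}
    - {"tx": 0, "ty": 0, "tz": 0, "wx": 0, "wy": 0, "wz": 0, "gripper": 0.45}
    - {"tx": 0, "ty": 0, "tz": 0, "wx": 0, "wy": 0, "wz": 0, "gripper": 0.3}
    - {"tx": 0, "ty": 0, "tz": 0, "wx": 0, "wy": 0, "wz": 0, "gripper": 0.3}
    - {"tx": 0, "ty": 0, "tz": 0, "wx": 0, "wy": 0, "wz": 0, "gripper": 0.3}

```text
time: 28.4
position: [0.4734, -0.1291, 0.0861]
tool_rot: [2.219, 2.22, 0.002]
ft_force: [0.0, -0.6, -0.2]
grip_width: 0.708
grip_force: 0.0
```

jog_arm:
  increments:
    - {"tx": 0, "ty": 0, "tz": 0, "wx": 0, "wy": 0, "wz": 0, "gripper": 0.3}
    - {"tx": 0, "ty": 0, "tz": 0, "wx": 0, "wy": 0, "wz": 0, "gripper": 0.3}
    - {"tx": 0, "ty": 0, "tz": 0, "wx": 0, "wy": 0, "wz": 0, "gripper": 0.3}
    - {"tx": 0, "ty": 0, "tz": 0, "wx": 0, "wy": 0, "wz": 0, "gripper": 0.3}
    - {"tx": 0, "ty": 0, "tz": 0, "wx": 0, "wy": 0, "wz": 0, "gripper": 0.3}

```text
time: 28.82
position: [0.4727, -0.1292, 0.0853]
tool_rot: [2.22, 2.221, 0.001]
ft_force: [1.3, -0.4, 3.6]
grip_width: 0.546
grip_force: 25.0
```

jog_arm:
  increments:
    - {"tx": 0, "ty": 0, "tz": -15, "wx": 0, "wy": 0, "wz": 0, "gripper": 0.3}
    - {"tx": 0, "ty": 0, "tz": -45, "wx": 0, "wy": 0, "wz": 0, "gripper": 0.3}
    - {"tx": 2, "ty": 12, "tz": -75, "wx": 0, "wy": 0, "wz": 0, "gripper": 0.3}
    - {"tx": 5, "ty": 35, "tz": -90, "wx": 0, "wy": 0, "wz": 0, "gripper": 0.3}
    - {"tx": 10, "ty": 68, "tz": -90, "wx": 0, "wy": 0, "wz": 0, "gripper": 0.3}

```text
time: 29.23
position: [0.5405, -0.1206, 0.178]
tool_rot: [2.222, 2.216, 0.002]
ft_force: [0.3, -0.4, -3.7]
grip_width: 0.544
grip_force: 25.0
```

jog_arm:
  increments:
    - {"tx": 5, "ty": 33, "tz": 0, "wx": 0, "wy": 0, "wz": 0, "gripper": 0.3}
    - {"tx": 10, "ty": 66, "tz": 0, "wx": 0, "wy": 0, "wz": 0, "gripper": 0.3}
    - {"tx": 14, "ty": 95, "tz": 0, "wx": 0, "wy": 0, "wz": 0, "gripper": 0.3}
    - {"tx": 15, "ty": 109, "tz": 0, "wx": 0, "wy": 0, "wz": 0, "gripper": 0.3}
    - {"tx": 15, "ty": 114, "tz": 0, "wx": 0, "wy": 0, "wz": 0, "gripper": 0.3}

```text
time: 29.65
position: [0.655, -0.1025, 0.1717]
tool_rot: [-2.217, -2.221, 0.002]
ft_force: [-0.7, -0.9, -4.6]
grip_width: 0.54
grip_force: 25.0
```

jog_arm:
  increments:
    - {"tx": 0, "ty": 0, "tz": 0, "wx": 0, "wy": 0, "wz": 0, "gripper": 0.3}
    - {"tx": 0, "ty": 0, "tz": 10, "wx": 0, "wy": 0, "wz": 0, "gripper": 0.3}
    - {"tx": 0, "ty": 0, "tz": 30, "wx": 0, "wy": 0, "wz": 0, "gripper": 0.3}
    - {"tx": 0, "ty": 0, "tz": 45, "wx": 0, "wy": 0, "wz": 0, "gripper": 0.3}
    - {"tx": 0, "ty": 0, "tz": 50, "wx": 0, "wy": 0, "wz": 0, "gripper": 0.3}

```text
time: 30.07
position: [0.6502, -0.1045, 0.1207]
tool_rot: [-2.219, -2.217, 0.007]
ft_force: [-0.9, 0.6, -5.8]
grip_width: 0.541
grip_force: 25.0
```

jog_arm:
  increments:
    - {"tx": 0, "ty": 0, "tz": 0, "wx": 0, "wy": 0, "wz": 0, "gripper": 0.3}
    - {"tx": 0, "ty": 0, "tz": 0, "wx": 0, "wy": 0, "wz": 0, "gripper": 0.3}
    - {"tx": 0, "ty": 0, "tz": 0, "wx": 0, "wy": 0, "wz": 0, "gripper": 0.3}
    - {"tx": 0, "ty": 0, "tz": 0, "wx": 0, "wy": 0, "wz": 0, "gripper": 0.3}
    - {"tx": 0, "ty": 0, "tz": 0, "wx": 0, "wy": 0, "wz": 0, "gripper": 0.3}

```text
time: 30.48
position: [0.6546, -0.1042, 0.1258]
tool_rot: [2.22, 2.22, 0.002]
ft_force: [0.4, -0.8, -5.0]
grip_width: 0.544
grip_force: 25.0
```

```bash
python3 -c "
from h import *
chk(-.048,'hh')"
```

```text
30.4833 [ 0.6546 -0.1042  0.1258] [2.22e+00 2.22e+00 2.00e-03] [ 0.4 -0.8 -5. ]
bay [ 0.655  -0.1045]
```

View pics/hh.png

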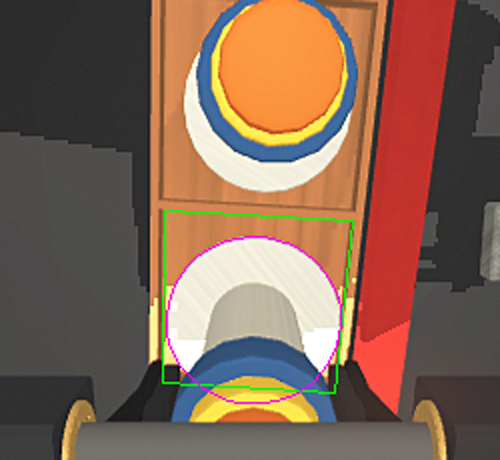

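Foot circle (254,320) sits within the bay outline. Lowering.

jog_arm:
  increments:
    - {"tx": 1, "ty": 0, "tz": 6, "wx": 0, "wy": 0, "wz": 0, "gripper": 0.3}
    - {"tx": 1, "ty": 0, "tz": 13, "wx": 0, "wy": 0, "wz": 0, "gripper": 0.3}
    - {"tx": 1, "ty": 0, "tz": 20, "wx": 0, "wy": 0, "wz": 0, "gripper": 0.3}
    - {"tx": 1, "ty": 0, "tz": 25, "wx": 0, "wy": 0, "wz": 0, "gripper": 0.3}
    - {"tx": 1, "ty": 0, "tz": 29, "wx": 0, "wy": 0, "wz": 0, "gripper": 0.3}

```text
time: 30.95
position: [0.6533, -0.103, 0.094]
tool_rot: [-2.22, -2.22, 0.002]
ft_force: [-0.7, 0.4, -4.4]
grip_width: 0.543
grip_force: 25.0
```

jog_arm:
  increments:
    - {"tx": 0, "ty": 0, "tz": 1, "wx": 0, "wy": 0, "wz": 0, "gripper": 0.3}
    - {"tx": 0, "ty": 0, "tz": 2, "wx": 0, "wy": 0, "wz": 0, "gripper": 0.3}
    - {"tx": 0, "ty": 0, "tz": 4, "wx": 0, "wy": 0, "wz": 0, "gripper": 0.3}
    - {"tx": 0, "ty": 0, "tz": 5, "wx": 0, "wy": 0, "wz": 0, "gripper": 0.3}
    - {"tx": 0, "ty": 0, "tz": 6, "wx": 0, "wy": 0, "wz": 0, "gripper": 0.3}

```text
time: 31.37
position: [0.6545, -0.1031, 0.0914]
tool_rot: [2.221, 2.221, 0.001]
ft_force: [-4.1, 0.8, 8.6]
grip_width: 0.542
grip_force: 25.0
```

jog_arm:
  increments:
    - {"tx": 0, "ty": 0, "tz": 0, "wx": 0, "wy": 0, "wz": 0, "gripper": 0.3}
    - {"tx": 0, "ty": 0, "tz": 0, "wx": 0, "wy": 0, "wz": 0, "gripper": 0.3}
    - {"tx": 0, "ty": 0, "tz": 0, "wx": 0, "wy": 0, "wz": 0, "gripper": 0.3}
    - {"tx": 0, "ty": 0, "tz": 0, "wx": 0, "wy": 0, "wz": 0, "gripper": 0.3}
    - {"tx": 0, "ty": 0, "tz": 0, "wx": 0, "wy": 0, "wz": 0, "gripper": 0.3}

```text
time: 31.78
position: [0.6544, -0.1031, 0.0914]
tool_rot: [2.221, 2.221, 0.001]
ft_force: [-4.0, 0.9, 6.4]
grip_width: 0.547
grip_force: 25.0
```

jog_arm:
  increments:
    - {"tx": 0, "ty": 0, "tz": -1, "wx": 0, "wy": 0, "wz": 0, "gripper": 1}
    - {"tx": 0, "ty": 0, "tz": -1, "wx": 0, "wy": 0, "wz": 0, "gripper": 1}
    - {"tx": 0, "ty": 0, "tz": -1, "wx": 0, "wy": 0, "wz": 0, "gripper": 1}
    - {"tx": 0, "ty": 0, "tz": -1, "wx": 0, "wy": 0, "wz": 0, "gripper": 1}
    - {"tx": 0, "ty": 0, "tz": -1, "wx": 0, "wy": 0, "wz": 0, "gripper": 1}

```text
time: 32.2
position: [0.6542, -0.103, 0.0905]
tool_rot: [2.221, 2.221, 0.0]
ft_force: [-0.3, -0.2, -0.5]
grip_width: 0.834
grip_force: 0.0
```

jog_arm:
  increments:
    - {"tx": 0, "ty": 0, "tz": -20, "wx": 0, "wy": 0, "wz": 0, "gripper": 1}
    - {"tx": 0, "ty": 0, "tz": -50, "wx": 0, "wy": 0, "wz": 0, "gripper": 1}
    - {"tx": 0, "ty": 0, "tz": -90, "wx": 0, "wy": 0, "wz": 0, "gripper": 1}
    - {"tx": -25, "ty": -20, "tz": -110, "wx": 0, "wy": 0, "wz": 0, "gripper": 1}
    - {"tx": -53, "ty": -45, "tz": -110, "wx": 0, "wy": 0, "wz": 0, "gripper": 1}

```text
time: 32.62
position: [0.6136, -0.1535, 0.2068]
tool_rot: [2.208, 2.223, 0.012]
ft_force: [0.7, -1.1, 0.2]
grip_width: 0.996
grip_force: 0.0
```

jog_arm:
  increments:
    - {"tx": -30, "ty": -26, "tz": 0, "wx": 0, "wy": 0, "wz": 0, "gripper": 1}
    - {"tx": -60, "ty": -52, "tz": 0, "wx": 0, "wy": 0, "wz": 0, "gripper": 1}
    - {"tx": -90, "ty": -78, "tz": 0, "wx": 0, "wy": 0, "wz": 0, "gripper": 1}
    - {"tx": -120, "ty": -104, "tz": 0, "wx": 0, "wy": 0, "wz": 0, "gripper": 1}
    - {"tx": -150, "ty": -129, "tz": 0, "wx": 0, "wy": 0, "wz": 0, "gripper": 1}

```text
time: 33.03
position: [0.4785, -0.3073, 0.2008]
tool_rot: [2.221, 2.221, 0.0]
ft_force: [1.3, -1.2, 0.4]
grip_width: 1.001
grip_force: 0.0
```

jog_arm:
  increments:
    - {"tx": 0, "ty": 0, "tz": 0, "wx": 0, "wy": 0, "wz": 0, "gripper": 1}
    - {"tx": 0, "ty": 0, "tz": 0, "wx": 0, "wy": 0, "wz": 0, "gripper": 1}
    - {"tx": 0, "ty": 0, "tz": 0, "wx": 0, "wy": 0, "wz": 0, "gripper": 1}
    - {"tx": 0, "ty": 0, "tz": 0, "wx": 0, "wy": 0, "wz": 0, "gripper": 1}
    - {"tx": 0, "ty": 0, "tz": 0, "wx": 0, "wy": 0, "wz": 0, "gripper": 1}

```text
time: 33.45
position: [0.4812, -0.3044, 0.2005]
tool_rot: [-2.218, -2.225, -0.001]
ft_force: [0.4, -0.7, 1.2]
grip_width: 1.0
grip_force: 0.0
```

```bash
python3 - <<'E'
from h import *
s=ctrl.get_state(); print(s['time'],s['position'],s['ft_force'],s['grip_width'])
allp(('orange','blue'))
E
```

```text
33.45 [ 0.48121696 -0.30442327  0.20045554] [ 0.40804059 -0.70757448  1.20133393] 1.0001926685623665
orange [ 0.48  -0.303  0.127] 0.0 49 117
orange [ 0.678 -0.063  0.081] 0.007 184 78
blue [ 0.479 -0.308  0.082] 0.003 48 56
blue [ 0.658 -0.108  0.091] 0.007 29 26
```

jog_arm:
  increments:
    - {"tx": -1, "ty": 0, "tz": 5, "wx": 0, "wy": 0, "wz": 0, "gripper": 1}
    - {"tx": -1, "ty": 0, "tz": 35, "wx": 0, "wy": 0, "wz": 0, "gripper": 1}
    - {"tx": -1, "ty": 0, "tz": 70, "wx": 0, "wy": 0, "wz": 0, "gripper": 1}
    - {"tx": -1, "ty": 0, "tz": 100, "wx": 0, "wy": 0, "wz": 0, "gripper": 1}
    - {"tx": -1, "ty": 0, "tz": 115, "wx": 0, "wy": 0, "wz": 0, "gripper": 1}

```text
time: 33.97
position: [0.4779, -0.3054, 0.0811]
tool_rot: [-2.217, -2.218, 0.002]
ft_force: [-0.9, 0.6, -0.3]
grip_width: 1.001
grip_force: 0.0
```

jog_arm:
  increments:
    - {"tx": 0, "ty": 0, "tz": 0, "wx": 0, "wy": 0, "wz": 0, "gripper": 0.6}
    - {"tx": 0, "ty": 0, "tz": 0, "wx": 0, "wy": 0, "wz": 0, "gripper": 0.45}
    - {"tx": 0, "ty": 0, "tz": 0, "wx": 0, "wy": 0, "wz": 0, "gripper": 0.3}
    - {"tx": 0, "ty": 0, "tz": 0, "wx": 0, "wy": 0, "wz": 0, "gripper": 0.3}
    - {"tx": 0, "ty": 0, "tz": 0, "wx": 0, "wy": 0, "wz": 0, "gripper": 0.3}

```text
time: 34.38
position: [0.4811, -0.3077, 0.0873]
tool_rot: [2.219, 2.219, 0.001]
ft_force: [0.1, 0.3, -0.1]
grip_width: 0.705
grip_force: 0.0
```

jog_arm:
  increments:
    - {"tx": 0, "ty": 0, "tz": 0, "wx": 0, "wy": 0, "wz": 0, "gripper": 0.3}
    - {"tx": 0, "ty": 0, "tz": 0, "wx": 0, "wy": 0, "wz": 0, "gripper": 0.3}
    - {"tx": 0, "ty": 0, "tz": 0, "wx": 0, "wy": 0, "wz": 0, "gripper": 0.3}
    - {"tx": 0, "ty": 0, "tz": 0, "wx": 0, "wy": 0, "wz": 0, "gripper": 0.3}
    - {"tx": 0, "ty": 0, "tz": 0, "wx": 0, "wy": 0, "wz": 0, "gripper": 0.3}

```text
time: 34.8
position: [0.4808, -0.3073, 0.0864]
tool_rot: [2.22, 2.22, 0.001]
ft_force: [1.4, -0.3, 2.9]
grip_width: 0.544
grip_force: 25.0
```

jog_arm:
  increments:
    - {"tx": 0, "ty": 0, "tz": -15, "wx": 0, "wy": 0, "wz": 0, "gripper": 0.3}
    - {"tx": 0, "ty": 0, "tz": -45, "wx": 0, "wy": 0, "wz": 0, "gripper": 0.3}
    - {"tx": 6, "ty": 10, "tz": -75, "wx": 0, "wy": 0, "wz": 0, "gripper": 0.3}
    - {"tx": 20, "ty": 32, "tz": -90, "wx": 0, "wy": 0, "wz": 0, "gripper": 0.3}
    - {"tx": 38, "ty": 60, "tz": -90, "wx": 0, "wy": 0, "wz": 0, "gripper": 0.3}

```text
time: 35.22
position: [0.54, -0.2724, 0.1793]
tool_rot: [2.224, 2.211, -0.001]
ft_force: [0.9, -1.4, -3.8]
grip_width: 0.544
grip_force: 25.0
```

jog_arm:
  increments:
    - {"tx": 18, "ty": 28, "tz": 0, "wx": 0, "wy": 0, "wz": 0, "gripper": 0.3}
    - {"tx": 36, "ty": 56, "tz": 0, "wx": 0, "wy": 0, "wz": 0, "gripper": 0.3}
    - {"tx": 54, "ty": 84, "tz": 0, "wx": 0, "wy": 0, "wz": 0, "gripper": 0.3}
    - {"tx": 65, "ty": 102, "tz": 0, "wx": 0, "wy": 0, "wz": 0, "gripper": 0.3}
    - {"tx": 69, "ty": 109, "tz": 0, "wx": 0, "wy": 0, "wz": 0, "gripper": 0.3}

```text
time: 35.63
position: [0.6509, -0.1949, 0.173]
tool_rot: [-2.212, -2.225, -0.002]
ft_force: [0.6, 0.7, -4.2]
grip_width: 0.546
grip_force: 25.0
```

jog_arm:
  increments:
    - {"tx": 0, "ty": 0, "tz": 0, "wx": 0, "wy": 0, "wz": 0, "gripper": 0.3}
    - {"tx": 0, "ty": 0, "tz": 10, "wx": 0, "wy": 0, "wz": 0, "gripper": 0.3}
    - {"tx": 0, "ty": 0, "tz": 30, "wx": 0, "wy": 0, "wz": 0, "gripper": 0.3}
    - {"tx": 0, "ty": 0, "tz": 45, "wx": 0, "wy": 0, "wz": 0, "gripper": 0.3}
    - {"tx": 0, "ty": 0, "tz": 50, "wx": 0, "wy": 0, "wz": 0, "gripper": 0.3}

```text
time: 36.05
position: [0.6448, -0.2021, 0.1214]
tool_rot: [-2.221, -2.214, 0.008]
ft_force: [-0.8, 0.9, -4.6]
grip_width: 0.549
grip_force: 25.0
```

jog_arm:
  increments:
    - {"tx": 0, "ty": 0, "tz": 0, "wx": 0, "wy": 0, "wz": 0, "gripper": 0.3}
    - {"tx": 0, "ty": 0, "tz": 0, "wx": 0, "wy": 0, "wz": 0, "gripper": 0.3}
    - {"tx": 0, "ty": 0, "tz": 0, "wx": 0, "wy": 0, "wz": 0, "gripper": 0.3}
    - {"tx": 0, "ty": 0, "tz": 0, "wx": 0, "wy": 0, "wz": 0, "gripper": 0.3}
    - {"tx": 0, "ty": 0, "tz": 0, "wx": 0, "wy": 0, "wz": 0, "gripper": 0.3}

```text
time: 36.47
position: [0.6496, -0.2003, 0.1269]
tool_rot: [2.22, 2.22, 0.001]
ft_force: [-0.8, -0.7, -4.6]
grip_width: 0.542
grip_force: 25.0
```

```bash
python3 -c "
from h import *
chk(-.144,'i')"
```

```text
36.4667 [ 0.6496 -0.2003  0.1269] [2.22e+00 2.22e+00 1.00e-03] [-0.8 -0.7 -4.6]
bay [ 0.6495 -0.2003]
```

View pics/i.png

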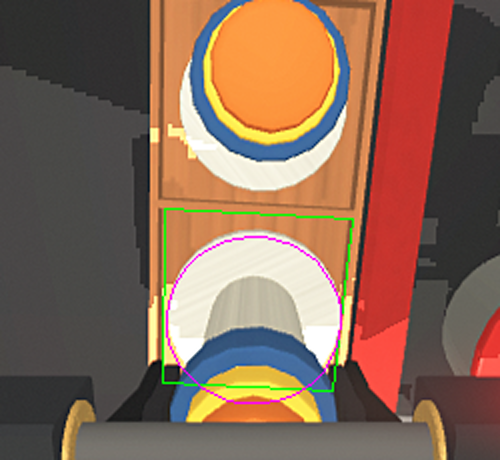

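Same good fit, with foot centre (254,318) inside the outline. The prop sits about 2 mm towards +y in the hand. Lowering.

jog_arm:
  increments:
    - {"tx": -1, "ty": 0, "tz": 6, "wx": 0, "wy": 0, "wz": 0, "gripper": 0.3}
    - {"tx": -1, "ty": 0, "tz": 13, "wx": 0, "wy": 0, "wz": 0, "gripper": 0.3}
    - {"tx": -1, "ty": 0, "tz": 20, "wx": 0, "wy": 0, "wz": 0, "gripper": 0.3}
    - {"tx": -1, "ty": 0, "tz": 25, "wx": 0, "wy": 0, "wz": 0, "gripper": 0.3}
    - {"tx": -1, "ty": 0, "tz": 29, "wx": 0, "wy": 0, "wz": 0, "gripper": 0.3}

```text
time: 36.93
position: [0.6483, -0.2008, 0.095]
tool_rot: [-2.22, -2.22, 0.001]
ft_force: [0.3, -0.2, -4.8]
grip_width: 0.544
grip_force: 25.0
```

jog_arm:
  increments:
    - {"tx": 0, "ty": 0, "tz": 1, "wx": 0, "wy": 0, "wz": 0, "gripper": 0.3}
    - {"tx": 0, "ty": 0, "tz": 2, "wx": 0, "wy": 0, "wz": 0, "gripper": 0.3}
    - {"tx": 0, "ty": 0, "tz": 4, "wx": 0, "wy": 0, "wz": 0, "gripper": 0.3}
    - {"tx": 0, "ty": 0, "tz": 5, "wx": 0, "wy": 0, "wz": 0, "gripper": 0.3}
    - {"tx": 0, "ty": 0, "tz": 6, "wx": 0, "wy": 0, "wz": 0, "gripper": 0.3}

```text
time: 37.35
position: [0.6497, -0.2011, 0.0923]
tool_rot: [2.22, 2.221, 0.001]
ft_force: [-3.1, 1.4, 8.0]
grip_width: 0.545
grip_force: 25.0
```

jog_arm:
  increments:
    - {"tx": 0, "ty": 0, "tz": 0, "wx": 0, "wy": 0, "wz": 0, "gripper": 0.3}
    - {"tx": 0, "ty": 0, "tz": 0, "wx": 0, "wy": 0, "wz": 0, "gripper": 0.3}
    - {"tx": 0, "ty": 0, "tz": 0, "wx": 0, "wy": 0, "wz": 0, "gripper": 0.3}
    - {"tx": 0, "ty": 0, "tz": 0, "wx": 0, "wy": 0, "wz": 0, "gripper": 0.3}
    - {"tx": 0, "ty": 0, "tz": 0, "wx": 0, "wy": 0, "wz": 0, "gripper": 0.3}

```text
time: 37.77
position: [0.6497, -0.2011, 0.0924]
tool_rot: [2.22, 2.22, 0.001]
ft_force: [-2.6, 0.7, 7.0]
grip_width: 0.542
grip_force: 25.0
```

jog_arm:
  increments:
    - {"tx": 0, "ty": 0, "tz": -1, "wx": 0, "wy": 0, "wz": 0, "gripper": 1}
    - {"tx": 0, "ty": 0, "tz": -1, "wx": 0, "wy": 0, "wz": 0, "gripper": 1}
    - {"tx": 0, "ty": 0, "tz": -1, "wx": 0, "wy": 0, "wz": 0, "gripper": 1}
    - {"tx": 0, "ty": 0, "tz": -1, "wx": 0, "wy": 0, "wz": 0, "gripper": 1}
    - {"tx": 0, "ty": 0, "tz": -1, "wx": 0, "wy": 0, "wz": 0, "gripper": 1}

```text
time: 38.18
position: [0.649, -0.2011, 0.0913]
tool_rot: [2.221, 2.221, -0.0]
ft_force: [0.0, 0.2, 0.2]
grip_width: 0.837
grip_force: 0.0
```

jog_arm:
  increments:
    - {"tx": 0, "ty": 0, "tz": -20, "wx": 0, "wy": 0, "wz": 0, "gripper": 1}
    - {"tx": 0, "ty": 0, "tz": -50, "wx": 0, "wy": 0, "wz": 0, "gripper": 1}
    - {"tx": 0, "ty": 0, "tz": -90, "wx": 0, "wy": 0, "wz": 0, "gripper": 1}
    - {"tx": 0, "ty": 0, "tz": -130, "wx": 0, "wy": 0, "wz": 0, "gripper": 1}
    - {"tx": 30, "ty": 0, "tz": -140, "wx": 0, "wy": 0, "wz": 0, "gripper": 0}

```text
time: 38.6
position: [0.6507, -0.1802, 0.2392]
tool_rot: [2.224, 2.2, 0.002]
ft_force: [0.9, -2.5, 1.0]
grip_width: 0.97
grip_force: 0.0
```

jog_arm:
  increments:
    - {"tx": 40, "ty": 4, "tz": 0, "wx": 0, "wy": 0, "wz": 0, "gripper": 0}
    - {"tx": 80, "ty": 8, "tz": 0, "wx": 0, "wy": 0, "wz": 0, "gripper": 0}
    - {"tx": 120, "ty": 12, "tz": 0, "wx": 0, "wy": 0, "wz": 0, "gripper": 0}
    - {"tx": 160, "ty": 16, "tz": 0, "wx": 0, "wy": 0, "wz": 0, "gripper": 0}
    - {"tx": 200, "ty": 20, "tz": 0, "wx": 0, "wy": 0, "wz": 0, "gripper": 0}

```text
time: 39.02
position: [0.669, 0.0308, 0.2317]
tool_rot: [2.221, 2.221, 0.001]
ft_force: [0.3, -0.1, -0.4]
grip_width: 0.632
grip_force: 0.0
```

jog_arm:
  increments:
    - {"tx": 40, "ty": 0, "tz": 0, "wx": 0, "wy": 0, "wz": 0, "gripper": 0}
    - {"tx": 80, "ty": 0, "tz": 0, "wx": 0, "wy": 0, "wz": 0, "gripper": 0}
    - {"tx": 100, "ty": 0, "tz": 0, "wx": 0, "wy": 0, "wz": 0, "gripper": 0}
    - {"tx": 100, "ty": 0, "tz": 0, "wx": 0, "wy": 0, "wz": 0, "gripper": 0}
    - {"tx": 100, "ty": 0, "tz": 0, "wx": 0, "wy": 0, "wz": 0, "gripper": 0}

```text
time: 39.43
position: [0.6686, 0.1311, 0.2312]
tool_rot: [-2.217, -2.225, 0.0]
ft_force: [0.4, -1.0, 0.1]
grip_width: 0.25
grip_force: 0.0
```

```bash
python3 - <<'E'
from h import *
s=ctrl.get_state(); print(s['time'],s['position'],s['ft_force'],s['grip_width'])
W=look('wrist');A=look('scene');B=look('side')
for d in (A,B): print([(u.round().tolist(),t.tolist(),atz(d,u,.087).round(3).tolist()) for u,t in blobs(d,'red',25,300)])
for u,t in blobs(W,'red',100,30000):
    x,y,w,h,a=t; print(t.tolist(),atz(W,(x+w/2,y+h),.087).round(3),atz(W,(x+w/2,y),.087).round(3))
o=np.hstack([cv2.resize(W['color'],(420,315)),cv2.resize(A['color'][130:280,150:350],(380,315),interpolation=2)])
cv2.imwrite('pics/j.png',o)
E
```

```text
39.4333 [0.66862895 0.13113245 0.23122614] [ 0.41881177 -0.99900404  0.0927352 ] 0.2497887214365899
[([443.0, 156.0], [438, 150, 11, 13, 71], [0.551, 0.713, 0.087]), ([325.0, 213.0], [316, 210, 19, 8, 96], [0.672, 0.189, 0.087])]
[([202.0, 84.0], [200, 73, 6, 24, 92], [0.612, 0.707, 0.087]), ([260.0, 160.0], [256, 153, 9, 15, 71], [0.669, 0.186, 0.087])]
[251, 105, 19, 57, 898] [0.672 0.156 0.087] [0.672 0.218 0.087]
[289, 170, 25, 74, 1228] [0.724 0.054 0.087] [0.719 0.147 0.087]
```

View pics/j.png

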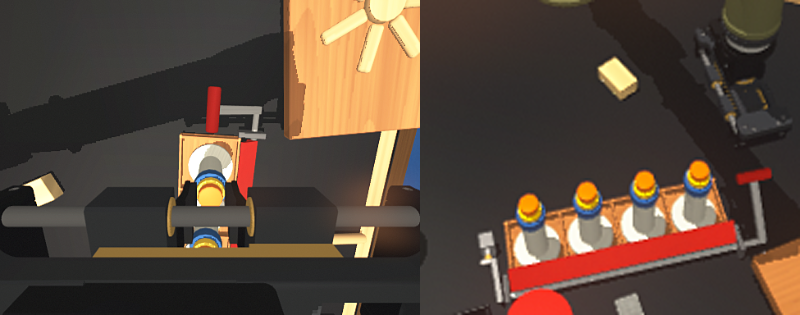

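All four stand in their bays. The handle centre is at about (0.672, 0.187), and its 62 mm length matches. Going over it.

jog_arm:
  increments:
    - {"tx": 32, "ty": 2, "tz": 0, "wx": 0, "wy": 0, "wz": 0, "gripper": 0}
    - {"tx": 63, "ty": 2, "tz": 15, "wx": 0, "wy": 0, "wz": 0, "gripper": 0}
    - {"tx": 63, "ty": 2, "tz": 50, "wx": 0, "wy": 0, "wz": 0, "gripper": 0}
    - {"tx": 63, "ty": 2, "tz": 85, "wx": 0, "wy": 0, "wz": 0, "gripper": 0}
    - {"tx": 63, "ty": 2, "tz": 115, "wx": 0, "wy": 0, "wz": 0, "gripper": 0}

```text
time: 40.0
position: [0.6711, 0.1901, 0.1147]
tool_rot: [2.223, 2.219, -0.001]
ft_force: [-0.1, -0.2, 0.1]
grip_width: 0.007
grip_force: 0.0
```

jog_arm:
  increments:
    - {"tx": 0, "ty": 0, "tz": 2, "wx": 0, "wy": 0, "wz": 0, "gripper": 0}
    - {"tx": 0, "ty": 0, "tz": 4, "wx": 0, "wy": 0, "wz": 0, "gripper": 0}
    - {"tx": 0, "ty": 0, "tz": 6, "wx": 0, "wy": 0, "wz": 0, "gripper": 0}
    - {"tx": 0, "ty": 0, "tz": 6, "wx": 0, "wy": 0, "wz": 0, "gripper": 0}
    - {"tx": 0, "ty": 0, "tz": 6, "wx": 0, "wy": 0, "wz": 0, "gripper": 0}

```text
time: 40.42
position: [0.6726, 0.192, 0.1133]
tool_rot: [2.221, 2.219, 0.006]
ft_force: [-0.4, -0.9, -0.1]
grip_width: 0.009
grip_force: 0.0
```

jog_arm:
  increments:
    - {"tx": 0, "ty": 0, "tz": 8, "wx": 0, "wy": 0, "wz": 0, "gripper": 0}
    - {"tx": 0, "ty": 0, "tz": 15, "wx": 0, "wy": 0, "wz": 0, "gripper": 0}
    - {"tx": 0, "ty": -4, "tz": 21, "wx": 0, "wy": 0, "wz": 0, "gripper": 0}
    - {"tx": 0, "ty": -8, "tz": 26, "wx": 0, "wy": 0, "wz": 0, "gripper": 0}
    - {"tx": 1, "ty": -12, "tz": 31, "wx": 0, "wy": 0, "wz": 0, "gripper": 0}

```text
time: 40.83
position: [0.6577, 0.1933, 0.0795]
tool_rot: [-2.22, -2.221, 0.002]
ft_force: [-2.4, -1.5, 4.3]
grip_width: 0.001
grip_force: 2.0
```

jog_arm:
  increments:
    - {"tx": 0, "ty": -3, "tz": 5, "wx": 0, "wy": 0, "wz": 0, "gripper": 0}
    - {"tx": 0, "ty": -6, "tz": 10, "wx": 0, "wy": 0, "wz": 0, "gripper": 0}
    - {"tx": 0, "ty": -9, "tz": 16, "wx": 0, "wy": 0, "wz": 0, "gripper": 0}
    - {"tx": 0, "ty": -11, "tz": 21, "wx": 0, "wy": 0, "wz": 0, "gripper": 0}
    - {"tx": 1, "ty": -13, "tz": 26, "wx": 0, "wy": 0, "wz": 0, "gripper": 0}

```text
time: 41.25
position: [0.6457, 0.1937, 0.0529]
tool_rot: [2.221, 2.221, -0.001]
ft_force: [-2.4, -0.5, 2.2]
grip_width: 0.009
grip_force: 1.6
```

jog_arm:
  increments:
    - {"tx": 0, "ty": -1, "tz": 4, "wx": 0, "wy": 0, "wz": 0, "gripper": 0}
    - {"tx": 0, "ty": -2, "tz": 8, "wx": 0, "wy": 0, "wz": 0, "gripper": 0}
    - {"tx": 0, "ty": -3, "tz": 12, "wx": 0, "wy": 0, "wz": 0, "gripper": 0}
    - {"tx": 0, "ty": -4, "tz": 16, "wx": 0, "wy": 0, "wz": 0, "gripper": 0}
    - {"tx": 0, "ty": -5, "tz": 20, "wx": 0, "wy": 0, "wz": 0, "gripper": 0}

```text
time: 41.67
position: [0.6414, 0.1936, 0.0331]
tool_rot: [2.221, 2.221, 0.001]
ft_force: [0.5, -0.1, -0.1]
grip_width: 0.003
grip_force: 0.0
```

jog_arm:
  increments:
    - {"tx": 0, "ty": 0, "tz": 1, "wx": 0, "wy": 0, "wz": 0, "gripper": 0}
    - {"tx": 0, "ty": 0, "tz": 2, "wx": 0, "wy": 0, "wz": 0, "gripper": 0}
    - {"tx": 0, "ty": 0, "tz": 3, "wx": 0, "wy": 0, "wz": 0, "gripper": 0}
    - {"tx": 0, "ty": 0, "tz": 3, "wx": 0, "wy": 0, "wz": 0, "gripper": 0}
    - {"tx": 0, "ty": 0, "tz": 3, "wx": 0, "wy": 0, "wz": 0, "gripper": 0}

```text
time: 42.08
position: [0.641, 0.1935, 0.031]
tool_rot: [2.222, 2.221, -0.001]
ft_force: [-3.1, 0.4, 4.9]
grip_width: 0.006
grip_force: 2.5
```

```bash
python3 - <<'E'
from h import *
s=ctrl.get_state(); print(s['time'],s['position'],s['ft_force'])
A=look('scene');B=look('side')
o=np.hstack([cv2.resize(A['color'][130:290,170:370],(440,352),interpolation=2),cv2.resize(B['color'][130:310,220:370],(300,352),interpolation=2)])
cv2.imwrite('pics/k.png',o)
E
```

```text
42.0833 [0.64097005 0.19352993 0.03099601] [-3.08257018  0.35048203  4.92193469]
```

View pics/k.png

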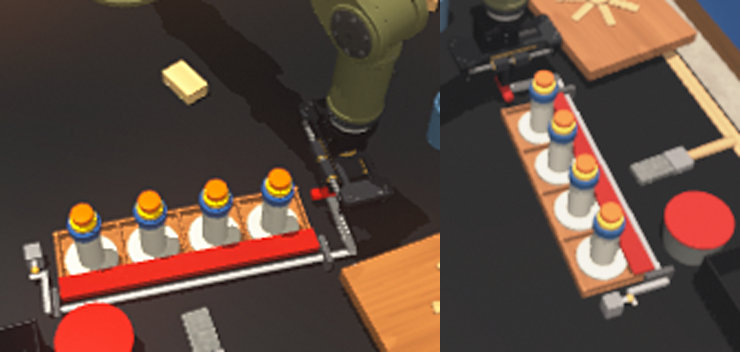

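The bar is down over the feet, with TCP z 0.031 (handle 0.022). I'll give a firm nudge, retreat and check the catch.

jog_arm:
  increments:
    - {"tx": 0, "ty": 0, "tz": 1, "wx": 0, "wy": 0, "wz": 0, "gripper": 0}
    - {"tx": 0, "ty": 0, "tz": 2, "wx": 0, "wy": 0, "wz": 0, "gripper": 0}
    - {"tx": 0, "ty": 0, "tz": 2, "wx": 0, "wy": 0, "wz": 0, "gripper": 0}
    - {"tx": 0, "ty": 0, "tz": 0, "wx": 0, "wy": 0, "wz": 0, "gripper": 0}
    - {"tx": 0, "ty": 0, "tz": -5, "wx": 0, "wy": 0, "wz": 0, "gripper": 0}

```text
time: 42.6
position: [0.6411, 0.1935, 0.0352]
tool_rot: [2.221, 2.221, -0.001]
ft_force: [-0.1, 0.1, -0.5]
grip_width: 0.002
grip_force: 0.0
```

jog_arm:
  increments:
    - {"tx": 5, "ty": 0, "tz": -30, "wx": 0, "wy": 0, "wz": 0, "gripper": 0}
    - {"tx": 10, "ty": 0, "tz": -65, "wx": 0, "wy": 0, "wz": 0, "gripper": 0}
    - {"tx": 20, "ty": -10, "tz": -100, "wx": 0, "wy": 0, "wz": 0, "gripper": 0}
    - {"tx": 40, "ty": -25, "tz": -130, "wx": 0, "wy": 0, "wz": 0, "gripper": 0}
    - {"tx": 60, "ty": -45, "tz": -160, "wx": 0, "wy": 0, "wz": 0, "gripper": 0}

```text
time: 43.02
position: [0.5973, 0.253, 0.1971]
tool_rot: [2.224, 2.216, 0.002]
ft_force: [0.1, -0.0, -0.5]
grip_width: 0.006
grip_force: 0.0
```

jog_arm:
  increments:
    - {"tx": 0, "ty": -30, "tz": -30, "wx": 0, "wy": 0, "wz": 0, "gripper": 0}
    - {"tx": 0, "ty": -60, "tz": -60, "wx": 0, "wy": 0, "wz": 0, "gripper": 0}
    - {"tx": 0, "ty": -80, "tz": -70, "wx": 0, "wy": 0, "wz": 0, "gripper": 0}
    - {"tx": 0, "ty": -80, "tz": -70, "wx": 0, "wy": 0, "wz": 0, "gripper": 0}
    - {"tx": 0, "ty": -80, "tz": -70, "wx": 0, "wy": 0, "wz": 0, "gripper": 0}

```text
time: 43.43
position: [0.5162, 0.2545, 0.267]
tool_rot: [2.219, 2.221, 0.005]
ft_force: [0.9, -0.8, 0.1]
grip_width: 0.01
grip_force: 0.0
```

```bash
python3 - <<'E'
from h import *
s=ctrl.get_state(); print(s['time'],s['position'],s['ft_force'])
A,B=allp(('orange','blue'))
for d in (A,B): print([(u.round().tolist(),atz(d,u,.022).round(3).tolist()) for u,t in blobs(d,'red',20,300)])
for c in ('scene','side'):
  for t in('tin','jar'): print(c,t,[np.round(q['bbox']).tolist() for q in vision.spot_in(c,t)][:2])
o=np.hstack([cv2.resize(A['color'][100:290,90:400],(500,306),interpolation=2),cv2.resize(B['color'][90:370,160:370],(230,306),interpolation=2)])
cv2.imwrite('pics/l.png',o)
E
```

```text
43.4333 [0.51619294 0.25450186 0.26701748] [ 0.85248362 -0.76757514  0.10563249]
orange [0.68  0.03  0.089] 0.002 144 81
orange [ 0.674 -0.063  0.082] 0.007 169 87
blue [0.665 0.084 0.091] 0.002 37 37
blue [ 0.66  -0.01   0.089] 0.0 33 37
blue [ 0.652 -0.105  0.087] 0.001 28 40
blue [ 0.645 -0.2    0.087] 0.001 36 45
[([443.0, 156.0], [0.504, 0.775, 0.022]), ([319.0, 216.0], [0.64, 0.191, 0.022])]
[([252.0, 175.0], [0.637, 0.188, 0.022]), ([280.0, 182.0], [0.719, 0.116, 0.022]), ([290.0, 204.0], [0.712, 0.013, 0.022]), ([302.0, 227.0], [0.705, -0.09, 0.022]), ([317.0, 258.0], [0.696, -0.214, 0.022])]
scene tin [[106.0, 221.0, 147.0, 261.0], [282.0, 208.0, 303.0, 237.0]]
scene jar [[367.0, 172.0, 387.0, 200.0]]
side tin [[299.0, 318.0, 343.0, 367.0], [268.0, 166.0, 278.0, 173.0]]
side jar [[204.0, 121.0, 225.0, 143.0]]
```

View pics/l.png

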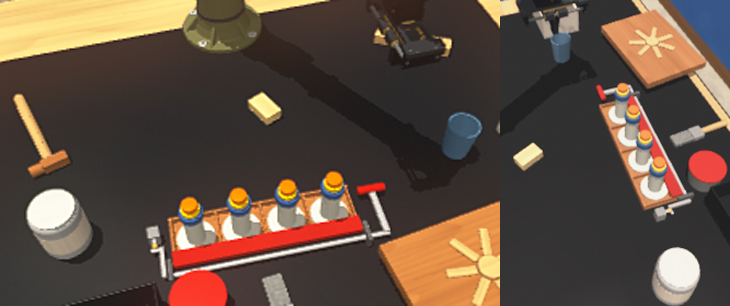

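The handle stays down by itself: both views agree on (0.64, 0.19, 0.022). All four props are upright in their bays, and the tin and jar have not moved. Handing in.

```bash
python3 -c "
from bench import ctrl
print(ctrl.close_job())"
```

```text
the job is handed in; nothing more can be done
None
```

I handed the job in at about 43 s of the 208 s allowed: all four props are collapsed and upright in their own bays, the hold-down bar stays down on its catch, and the tin and jar are where they were; no verdict was shown.

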